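Set up the soldering place at a jeweller's bench

ROBOT

A 6-joint arm with a two-finger parallel gripper is mounted at the origin on the work surface. World frame = base frame: x ahead of the robot, y to its left, z up, the work surface at z = 0. Lengths are in m, angles in degrees, forces in N, time in s.
With the tool pointing down it reaches from about 0.35 to 0.875 m from the base axis. Payload 4.2 kg.
Tool frame: the origin (TCP) lies midway between the tips of the shut fingers; the grasp point (between the pads) lies 19 mm behind it; z points along the fingers, x is the direction in which the jaws open and shut, and the axes are right-handed (so a half turn about z gives the same grasp; the last joint's range is limited). The gripper opens to 87 mm and grips with 3 to 60 N. Pads are 19 mm wide; open, the fingers measure 117 mm over their backs; the gripper's body (75 mm by 190 mm) begins 51 mm behind the grasp point.
Start: joints at [82.54, 22.042, 0.453, 0, -68.411, -14.817], TCP at [0.237, 0.578, 0.223] pointing down, gripper open.
Joint ranges: [-179.83, 179.83], [-69.29, 118.12], [-61.27, 80.66], [-181.25, 117.63], [-171.15, -9.14], [-177.46, 177.46]. Speed limits (degrees/s): [159.86, 159.86, 180, 180, 180, 180].

INTERFACE

Orientations are given as [roll, pitch, yaw] about the fixed x, y, z axes, in that order (R = Rz(yaw) Ry(pitch) Rx(roll)).
In Python, from workcell import get_obs, read_camera, hand_in gives the robot as it stands. The module is installed in compiled form; this text tells all that it offers.
- The arm moves only by the shell command python3 -m pendant 'ROWS' [OPENING]. ROWS is JSON, a list of rows, each a list of 2 entries, a list of its own where there are three numbers: the shift along the tool's x, y, z each as a share of 25 cm, from -1 to 1, then the turn, a rotation vector about the tool's x, y, z each as a share of 30 degrees, from -1 to 1. A call has exactly 8 rows; each row shifts and turns the commanded pose from where the row before left it, along the tool's axes as they then stand; what a row does not reach is not made up. A row lasts 1/8 s, in which the tool goes at most 62.5 mm and 10.7 degrees, less where a joint would pass 70% of its speed; a pose out of reach is approached as far as the arm can. A call with a number of a shift or a turn outside -1 to 1 is refused whole. A call with a gripper value outside its range is refused whole. OPENING is the closure in counts, from 0 (fully open) to 255 (shut), set as the call begins (- or left out, the last holds). The fingers move at their own pace and stop on an object; the grip force is fixed at half the most. Time passes only in rows, so rows that do not move let the fingers close, or fill a call up. It gives the time, the measured TCP pose, the force and the opening at its end, in the units of the state.
- get_obs(): the state, without advancing time (a new reading comes with each control period).
- read_camera(name): name is "side" or "top"; returns a dict with "image" (420x560x3 uint8, red, green, blue), "K" (3x3 intrinsics, pixels), "origin" and "rotation" of the camera in the world. Camera axes: x right, y down, z forward; pixel columns grow to the right and rows downward; lengths in m; the calibration is good to about 2 mm. A picture is of the moment at which its call begins. There is no depth.
- hand_in(): hands the job in, once; it reports no verdict.
The state is a dict: "time_s": time; "q": joint angles; "qvel": joint speeds; "tau": joint torques, N m; "eef_pos": TCP position; "eef_rot": TCP orientation; "ft_force": force on the tool from outside, world axes, zero at the start; "torque": the same for the moment, N m; "opening": finger opening in m.
Only numpy, scipy, OpenCV 4.12 (cv2) and the standard library are available. Lean on these libraries where they do the work, as an engineer would, in place of code of your own. Each camera call takes 0.05 s, during which the arm holds its last target. There are 200 camera calls.

TASK

Get the soldering place ready: seat the long white fire brick in its steel tray so that it lies flat and fully home (it fits closely, so it goes in easiest one end first and then rocked down; it chips, so do not ram it), and lay the brass bangle flat on the middle of the seated brick. Bring the bench magnifier to it: swing its arm until the lens is centred over the brick, tilt the lens level and leave it standing there. Drop neither brick nor bangle, and leave the other things on the bench where they are.

Things in the scene. Friction and masses are not known exactly. Their poses are not given: they have to be found in the camera images.
- brick_center (a point): Centre (half-way up) of the loose fire brick: a plain off-white refractory block, 150 mm long (its x axis), 64 mm wide (y), 40 mm high (z), with small scorch marks on its top; about 0.3 kg. It starts lying flat on the bench, right way up. The other block of the same material on the bench is only 80 mm long and is not used.
- brick: The same fire brick; origin at the centre of its underside, axes as for brick_center.
- tray_floor (a point): Centre of the inner floor (3 mm above the bench) of the open steel tray fixed to the bench. Inside 152.4 mm (its x axis) by 66.4 mm (y): 1.2 mm of play on each side of the brick, which may go in either way round. Walls 3 mm thick, 15 mm high above this floor; their top 6 mm flares outwards 35 degrees (outside 166 x 80 mm at the rim). A brick fully home has its centre 20 mm above this point.
- tray: The same tray; origin on the bench under its centre. At each end a low screwed ear, 3 mm high, reaches to 103 mm from the centre.
- bangle_center (a point): Centre (half-way up) of the loose brass bangle: a plain ring, 62 mm outer and 53 mm inner diameter, 8 mm high, wall 4.5 mm; about 55 g. It lies flat on the bench at first; it can be held across its outside.
- bangle: The same bangle; origin at the centre of its underside.
- magnifier: The bench magnifier's stand: round weighted base 120 mm across and an upright steel column; origin on the bench on the column's axis, about which the arm swings (z up). It stands firm and does not move. The tray's centre lies about 220 mm from this axis, within 8 mm.
- swing (a joint): Angle of the magnifier's level arm about the column (rad), positive counter-clockwise seen from above. At 0 the arm points along the stand's own -x axis. Stiff with friction (about 0.35 N m): it stays where it is left. Range -1.2 to 1.6; it starts swung well to the positive side of the tray.
- head (a joint): Tilt of the lens head about the level hinge at the end of the arm (rad), the hinge axis lying across the arm: 0 = lens level, positive = handle end raised. Friction (about 0.4 N m) holds it, against its weight too, wherever it is left; it can pass below level, to -0.6. It starts raised, up to 1.1 at most.
- lens_hinge (a point): The tilt hinge at the end of the arm, 150 mm from the column's axis and 190 mm above the bench. The arm is 18 mm wide and 16 mm high.
- lens_center (a point): Centre of the round glass lens in its grey rim, 110 mm outer diameter, 14 mm thick; 70 mm from the hinge, in line with the arm when level (so 220 mm from the column's axis). Its z axis is square to the glass.
- lens_handle (a point): Middle of the black round handle that sticks out of the lens rim on the side away from the hinge: 16 mm thick, about 50 mm of it to hold, 155 mm from the hinge in line with the lens centre (85 mm beyond it). Level, it is 190 mm above the bench and 305 mm from the column's axis.
- half_brick: Bystander: a shorter block of the same white material, 80 x 64 x 40 mm.
- mandrel: Bystander: steel ring mandrel with a wooden grip, 270 mm long, 26 mm high.
- hammer: Bystander: hammer, 240 mm long.
- bench_block: Bystander: square steel bench block, 80 x 80 x 22 mm.
- pliers: Bystander: pliers with wooden grips, 170 mm long, lying flat, 12 mm high.
- tweezers: Bystander: steel tweezers, 145 mm long, 7 mm high.
- flux_jar: Bystander: small amber jar, 52 mm across and 55 mm high.
- ring_clamp: Bystander: wooden ring clamp, 124 mm long, 23 mm high.
Things that resemble listed ones, but are neither listed nor needed, are in the scene too. What is shaped like the brick but red is not meant.

How it is judged:
By the outcome, as a careful person would: the job done as asked, in the order asked, and still so for the second after the job is handed in, with the robot touching nothing.
It also fails if it takes over 64 s, if anything falls off the work surface, if the arm or the gripper's body presses on something with over 40 N, if the wrist force passes 120 N, or if a joint passes its speed limit or range.

## Working session

There is one attempt and no reset: what is moved stays moved. The work goes in short steps, Python scripts to look and compute and a shell command to move; the robot and the scene stay as the last step left them, time stands still between calls to the robot, and variables do not carry over. Pictures are saved under pics/ and viewed, about 8 in all and at most 12, crops included, and the job is handed in when it is done.

```bash
mkdir -p pics; ls
cat > h.py <<'E'
import numpy as np, cv2
from workcell import get_obs, read_camera
def snap(name,tag):
    c=read_camera(name); cv2.imwrite(f'pics/{tag}.png',c['image'][:,:,::-1])
    np.savez(f'pics/{tag}.npz',**{k:np.array(c[k]) for k in('image','K','origin','rotation')}); return c
def load(tag): return dict(np.load(f'pics/{tag}.npz'))
def ray(c,u,v):
    d=np.array(c['rotation'])@np.linalg.solve(c['K'],[u,v,1.]); return np.array(c['origin']),d/np.linalg.norm(d)
def atz(c,u,v,z):
    o,d=ray(c,u,v); return o+d*(z-o[2])/d[2]
def tri(a,b):
    (o1,d1),(o2,d2)=a,b; s=np.linalg.lstsq(np.c_[d1,-d2],o2-o1,rcond=None)[0]
    p,q=o1+s[0]*d1,o2+s[1]*d2; return (p+q)/2,np.linalg.norm(p-q)
def proj(c,p):
    q=np.array(c['K'])@(np.array(c['rotation']).T@(np.array(p)-c['origin'])); return q[:2]/q[2]
def crop(tag,u0,v0,u1,v1,k,out):
    im=cv2.imread(f'pics/{tag}.png')[v0:v1,u0:u1]; cv2.imwrite(f'pics/{out}.png',cv2.resize(im,None,fx=k,fy=k,interpolation=cv2.INTER_CUBIC))
E
python3 - <<'E'
from h import *
for n in('side','top'):
    c=snap(n,n+'0'); print(n,c['origin'],c['rotation'],c['K'])
print(get_obs())
import numpy as np
a=cv2.imread('pics/side0.png');b=cv2.imread('pics/top0.png')
E
```

```text
pics
side [ 0.05227865 -1.0599704   0.84947181] [-120.76035127   -0.68559144  -22.95963   ] [[440.3558189    0.         281.15505913]
 [  0.         440.3558189  198.94041747]
 [  0.           0.           1.        ]]
top [0.42536354 0.04723991 1.15233196] [-175.17081282    1.26773449  -91.4764347 ] [[392.59336675   0.         277.72958766]
 [  0.         392.59336675 206.75470574]
 [  0.           0.           1.        ]]
{'time_s': 0.1, 'q': array([ 8.25404854e+01,  2.20878277e+01,  3.88349690e-01, -2.45411837e-02,
       -6.84133899e+01, -1.48171594e+01]), 'qvel': array([-0.06920039, -0.09323503,  0.11792695,  0.06925306, -0.05066818,
       -0.04132564]), 'tau': array([-2.37157001e-04, -3.91691172e+01,  1.87936538e+01,  4.23183560e+00,
        1.34848128e-02, -6.77395974e-05]), 'eef_pos': array([0.23670206, 0.57785895, 0.22156057]), 'eef_rot': array([-1.79993179e+02, -1.14947774e-01, -1.12285732e+02]), 'ft_force': array([ 0.25287551,  0.93267571, -0.55166531]), 'torque': array([ 0.02986636,  0.02868234, -0.02822921]), 'opening': 0.08679782246513357}
```

```bash
python3 - <<'E'
s=open('h.py').read()
s=s.replace("from workcell","from scipy.spatial.transform import Rotation as Ro\nfrom workcell",1).replace("c=read_camera(name);","c=dict(read_camera(name)); c['rotation']=Ro.from_euler('xyz',c['rotation'],degrees=True).as_matrix();")
open('h.py','w').write(s)
E
python3 - <<'E'
from h import *
for n in('side','top'):
    c=snap(n,n+'0'); crop(n+'0',0,0,560,420,1.428,n+'0b'); print(c['rotation'][:,2])
E
```

```text
[ 0.34083827  0.7888519  -0.51141173]
[ 0.08472554  0.01986937 -0.9962062 ]
```

View pics/top0b.png

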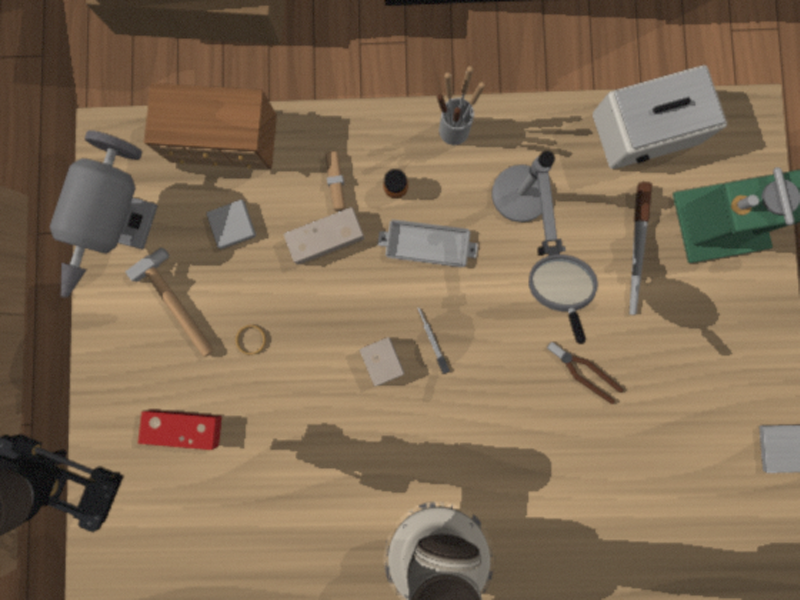

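View pics/side0b.png

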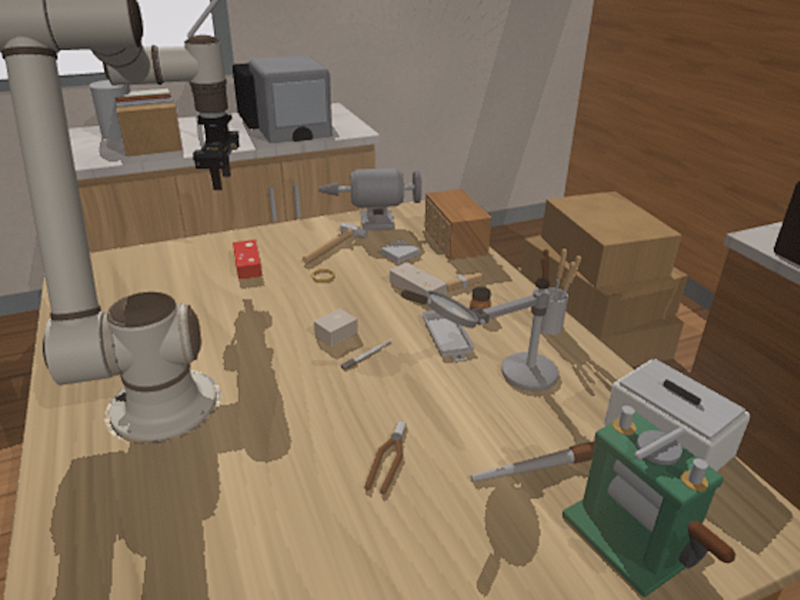

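Run:
```python
from h import *
im=cv2.imread('pics/top0.png')
a=cv2.resize(im[142:192,192:342],None,fx=5.333,fy=5.333,interpolation=cv2.INTER_CUBIC)
s=cv2.imread('pics/side0.png')
b=cv2.resize(s[175:255,265:335],None,fx=4,fy=4,interpolation=cv2.INTER_CUBIC)
d=cv2.resize(im[105:245,340:450],None,fx=2.4,fy=2.4,interpolation=cv2.INTER_CUBIC)
print(a.shape,b.shape,d.shape)
C=np.zeros((600,800,3),np.uint8); C[:a.shape[0]]=a[:, :800]; C[270:270+320,:280]=b; 
C[265:265+d.shape[0],290:290+d.shape[1]]=d[:335]
e=cv2.resize(im[222:254,160:195],None,fx=6,fy=6); C[270:270+e.shape[0],570:570+e.shape[1]]=e
cv2.imwrite('pics/c1.png',C)
```

```text
(267, 800, 3) (320, 280, 3) (336, 264, 3)
```

View pics/c1.png

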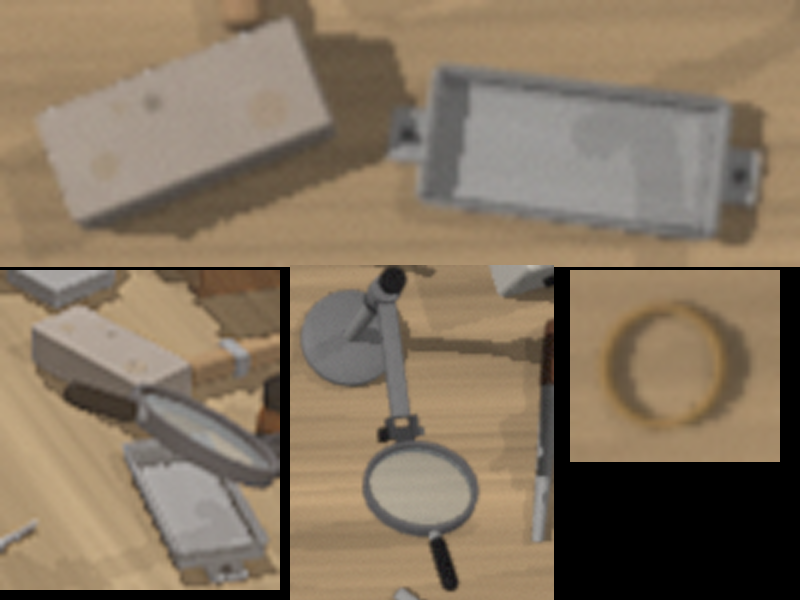

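Run:
```python
from h import *
t,s=load('top0'),load('side0')
A=lambda p:(p[0]/5.333+192-.4,p[1]/5.333+142-.4)
B=lambda p:(p[0]/4+265-.4,(p[1]-270)/4+175-.4)
D=lambda p:((p[0]-290)/2.4+340-.3,(p[1]-265)/2.4+105-.3)
E=lambda p:(p[0]/6-570/6+160-.4,(p[1]-270)/6+222-.4)
br=np.array([atz(t,*A(p),.04) for p in[(38,120),(290,17),(330,118),(75,215)]])
print('brick',br.mean(0),np.round(br,4).tolist()); v=(br[1]+br[2]-br[0]-br[3])/2;w=(br[0]+br[1]-br[2]-br[3])/2
print(np.linalg.norm(v),np.linalg.norm(w),np.degrees(np.arctan2(v[1],v[0])),np.degrees(np.arctan2(w[1],w[0])))
tr=np.array([atz(t,*A(p),.018) for p in[(433,67),(727,98),(715,238),(418,202)]])
print('tray',tr.mean(0)); v=(tr[1]+tr[2]-tr[0]-tr[3])/2;w=(tr[0]+tr[1]-tr[2]-tr[3])/2
print(np.linalg.norm(v),np.linalg.norm(w),np.degrees(np.arctan2(v[1],v[0])),np.degrees(np.arctan2(w[1],w[0])))
e=np.array([atz(t,*A(p),.003) for p in[(407,132),(740,174)]]);print('ears',e,e.mean(0),np.degrees(np.arctan2(*(e[1]-e[0])[1::-1])))
for a,b in[((38,120),(82,308)),((75,215),(33,325)),((290,17),(188,362)),((418,202),(125,447)),((715,238),(180,563)),((727,98),(268,545))]:
    print(a,tri(ray(t,*A(a)),ray(s,*B(b))))
print('bangle',atz(t,*E((665,366)),.008), atz(t,*E((605,366)),.004)-atz(t,*E((725,366)),.004))
S=lambda p:(p[0]/1.4286,p[1]/1.4286)
print('bangle tri',tri(ray(t,*E((665,366))),ray(s,*S((323,275)))))
print('base',atz(t,*D((350,337)),.01),'side',atz(s,*S((530,372)),.01))
for n,a,b in[('coltop',(392,280),(541,286)),('hinge',(400,428),(482,316)),('lens',(420,488),(454,308)),('handle root',(436,538),(428,298)),('handle end',(455,586),(403,293))]:
    print(n,tri(ray(t,*D(a)),ray(s,*S(b))))
```

```text
brick [0.64872198 0.21522224 0.04      ] [[0.6496, 0.294, 0.04], [0.702, 0.1565, 0.04], [0.646, 0.1359, 0.04], [0.5972, 0.2745, 0.04]]
0.147007736566714 0.05781580509811194 -69.8821794928007 20.290708277320253
tray [0.62802336 0.00488927 0.018     ]
0.16268585753828518 0.07651412697584085 -98.25035648092921 -7.283999897817271
ears [[ 0.64414436  0.09616519  0.003     ]
 [ 0.61510453 -0.08758232  0.003     ]] [0.62962445 0.00429143 0.003     ] -98.98086052564975
(38, 120) (array([0.65200745, 0.2949443 , 0.03405709]), np.float64(0.00243601185225597))
(75, 215) (array([0.59625096, 0.27544339, 0.03746733]), np.float64(0.002888336626270487))
(290, 17) (array([0.70031328, 0.15718774, 0.03940911]), np.float64(0.0038639919393304405))
(418, 202) (array([0.60448366, 0.09028573, 0.01118199]), np.float64(0.0022906883853260926))
(715, 238) (array([ 0.57925252, -0.07205977,  0.00723778]), np.float64(2.0321191127109525e-05))
(727, 98) (array([ 0.65496274, -0.08055107,  0.00997963]), np.float64(0.0032553755478527463))
bangle [0.44048833 0.37140917 0.008     ] [0.00152854 0.05900657 0.        ]
bangle tri (array([4.40386865e-01, 3.73721209e-01, 8.40327783e-05]), np.float64(0.0004338029436533722))
base [ 0.72881548 -0.19218169  0.01      ] side [ 0.72258182 -0.20166286  0.01      ]
coltop (array([ 0.72866848, -0.1923941 ,  0.21712105]), np.float64(0.005137628075353408))
hinge (array([ 0.58716432, -0.2032636 ,  0.18664606]), np.float64(0.005064050704678082))
lens (array([ 0.52108089, -0.21016678,  0.22490361]), np.float64(0.005975009368327196))
handle root (array([ 0.46825172, -0.21221987,  0.26031677]), np.float64(0.002584184769122828))
handle end (array([ 0.42022697, -0.21865104,  0.28572503]), np.float64(0.003158862365449284))
```

```bash
cat >> h.py <<'E'
def gradfit(c,segs,x0,span=(.006,.006,3.),dz=0):
    """maximise |gradient| across projected model segments; x=(x,y,yaw deg)"""
    from scipy.optimize import differential_evolution as DE
    from scipy.ndimage import map_coordinates as mc
    g=cv2.GaussianBlur(cv2.cvtColor(c['image'],cv2.COLOR_RGB2LAB).astype(float),(0,0),.9)
    gx=[cv2.Sobel(g[:,:,k],-1,1,0) for k in range(3)];gy=[cv2.Sobel(g[:,:,k],-1,0,1) for k in range(3)]
    R,K,o=c['rotation'],c['K'],c['origin']
    def f(x):
        a=np.radians(x[2]);M=np.array([[np.cos(a),-np.sin(a),0],[np.sin(a),np.cos(a),0],[0,0,1]]);tot=0
        for p,q in segs:
            P=np.linspace(p,q,40)@M.T+[x[0],x[1],0]; uv=(P-o)@R@K.T; uv=uv[:,:2]/uv[:,2:]
            n=uv[-1]-uv[0]; n=np.array([-n[1],n[0]])/np.linalg.norm(n)
            tot+=np.mean(sum(np.abs(mc(X,uv[:,::-1].T,order=1)*n[0]+mc(Y,uv[:,::-1].T,order=1)*n[1]) for X,Y in zip(gx,gy)))
        return -tot
    r=DE(f,[(a-s,a+s) for a,s in zip(x0,span)],seed=1,tol=1e-6,maxiter=80); return r.x,-r.fun
def rect(L,W,z):
    P=[np.array([sx*L/2,sy*W/2,z]) for sx,sy in((1,1),(-1,1),(-1,-1),(1,-1))]; return [(P[i],P[(i+1)%4]) for i in range(4)]
def plan(pos,yaw,n,tilt=(0,0,0),frm=None):
    """rows for a straight path to pos & tool orientation Rz(yaw)Rx(180)*rotvec(tilt deg, tool axes)"""
    o=get_obs(); p0=np.array(o['eef_pos']);R0=Ro.from_euler('xyz',o['eef_rot'],degrees=True)
    if frm: p0,R0=np.array(frm[0]),Ro.from_euler('xyz',[180,0,frm[1]],degrees=True)*Ro.from_rotvec(np.radians(frm[2] if len(frm)>2 else (0,0,0)))
    R1=Ro.from_euler('xyz',[180,0,yaw],degrees=True)*Ro.from_rotvec(np.radians(tilt))
    d=(R0.inv()*R1).as_rotvec(); rv=np.degrees(d)/n/30; st=(np.array(pos)-p0)/n
    print('step mm',np.linalg.norm(st)*1e3,'deg',np.degrees(np.linalg.norm(d))/n)
    rows=[[np.round((R0*Ro.from_rotvec(d*i/n)).inv().apply(st)/.25,3).tolist(),np.round(rv,3).tolist()] for i in range(n)]
    print(str(rows).replace(' ',''))
E
python3 - <<'E'
from h import *
t,s=load('top0'),load('side0')
tr=rect(.166,.080,.018)
for nm,c in(('t',t),('s',s)):
    print(nm,'tray',gradfit(c,tr+ (rect(.1524,.0664,.003) if nm=='t' else []),(.629,.0045,81.5),(.008,.008,4)))
b=rect(.150,.064,.04)
for nm,c in(('t',t),('s',s)): print(nm,'brick',gradfit(c,b,(.648,.215,110),(.008,.008,4)))
plan((.648,.216,.11),-160,10)
E
```

```text
t tray (array([6.26582856e-01, 1.23350043e-03, 8.09163576e+01]), np.float64(640.6603530190042))
s tray (array([6.27381066e-01, 2.95209835e-03, 8.00230388e+01]), np.float64(371.6232186904043))
t brick (array([  0.64819884,   0.21611336, 109.75129255]), np.float64(520.7499696252244))
s brick (array([  0.64511533,   0.21218897, 109.19218831]), np.float64(547.6775606430698))
step mm 55.918361026961904 deg 4.771954924475246
[[[0.072,-0.207,0.045],[-0.0,-0.0,0.159]],[[0.054,-0.212,0.045],[-0.0,-0.0,0.159]],[[0.036,-0.216,0.045],[-0.0,-0.0,0.159]],[[0.018,-0.218,0.045],[-0.0,-0.0,0.159]],[[-0.0,-0.219,0.045],[-0.0,-0.0,0.159]],[[-0.018,-0.218,0.045],[-0.0,-0.0,0.159]],[[-0.036,-0.216,0.045],[-0.0,-0.0,0.159]],[[-0.054,-0.212,0.045],[-0.0,-0.0,0.159]],[[-0.072,-0.207,0.045],[-0.0,-0.0,0.159]],[[-0.089,-0.2,0.045],[-0.0,-0.0,0.159]]]
```

```bash
python3 -m pendant '[[[0.072,-0.207,0.045],[0,0,0.159]],[[0.054,-0.212,0.045],[0,0,0.159]],[[0.036,-0.216,0.045],[0,0,0.159]],[[0.018,-0.218,0.045],[0,0,0.159]],[[0,-0.219,0.045],[0,0,0.159]],[[-0.018,-0.218,0.045],[0,0,0.159]],[[-0.036,-0.216,0.045],[0,0,0.159]],[[-0.054,-0.212,0.045],[0,0,0.159]]]' 0
python3 - <<'E'
from h import *
plan((.647,.2145,.075),-160.4,4)
E
```

```text
time_s: 1.2
eef_pos: [0.5666, 0.2877, 0.132]
eef_rot: [-180.0, -0.0, -150.6]
ft_force: [0.3, 0.3, 0.3]
opening: 0.087
step mm 30.706653561678024 deg 2.4546436165408263
[[[-0.034,-0.103,0.057],[-0.0,-0.0,0.082]],[[-0.038,-0.102,0.057],[-0.0,-0.0,0.082]],[[-0.043,-0.1,0.057],[-0.0,-0.0,0.082]],[[-0.047,-0.098,0.057],[-0.0,-0.0,0.082]]]
```

```bash
python3 -m pendant '[[[-0.034,-0.103,0.057],[0,0,0.082]],[[-0.038,-0.102,0.057],[0,0,0.082]],[[-0.043,-0.1,0.057],[0,0,0.082]],[[-0.047,-0.098,0.057],[0,0,0.082]],[[0,0,0.056],[0,0,0]],[[0,0,0.056],[0,0,0]],[[0,0,0.056],[0,0,0]],[[0,0,0.05],[0,0,0]]]' 0
python3 - <<'E'
from h import *
o=get_obs();print(o['eef_pos'],o['ft_force'])
E
python3 -m pendant '[[[0,0,0],[0,0,0]],[[0,0,0],[0,0,0]],[[0,0,0],[0,0,0]],[[0,0,0],[0,0,0]],[[0,0,0],[0,0,0]],[[0,0,0],[0,0,0]],[[0,0,0],[0,0,0]],[[0,0,0],[0,0,0]]]' 255
```

```text
time_s: 2.2
eef_pos: [0.6454, 0.2166, 0.0203]
eef_rot: [-180.0, -0.0, -160.2]
ft_force: [-0.2, -0.6, -0.2]
opening: 0.0873
[0.64544054 0.21657673 0.020293  ] [-0.17795684 -0.55369876 -0.15332978]
time_s: 3.2
eef_pos: [0.6466, 0.2164, 0.0219]
eef_rot: [180.0, 0.1, -160.3]
ft_force: [-0.5, 1.3, 4.6]
opening: 0.0633
```

Run:
```python
from h import *
plan((.628,.003,.10),-189.3,6,frm=((.6466,.2164,.082),-160.3))
```

```text
step mm 35.82733283092362 deg 4.833333333333335
[[[0.06,-0.13,-0.012],[0.0,-0.0,0.161]],[[0.048,-0.134,-0.012],[0.0,-0.0,0.161]],[[0.037,-0.138,-0.012],[0.0,-0.0,0.161]],[[0.025,-0.141,-0.012],[0.0,-0.0,0.161]],[[0.013,-0.142,-0.012],[0.0,-0.0,0.161]],[[0.001,-0.143,-0.012],[0.0,-0.0,0.161]]]
```

```bash
python3 -m pendant '[[[0,0,-0.08],[0,0,0]],[[0,0,-0.16],[0,0,0]],[[0.06,-0.13,-0.012],[0,0,0.161]],[[0.048,-0.134,-0.012],[0,0,0.161]],[[0.037,-0.138,-0.012],[0,0,0.161]],[[0.025,-0.141,-0.012],[0,0,0.161]],[[0.013,-0.142,-0.012],[0,0,0.161]],[[0.001,-0.143,-0.012],[0,0,0.161]]]' 255
python3 - <<'E'
from h import *
import time
t=snap('top','top1');t=snap('top','top1');s=snap('side','side1');o=get_obs();print(o['eef_pos'],o['eef_rot'],o['opening'],o['qvel'].round(2),o['ft_force'])
im=cv2.imread('pics/top1.png');sm=cv2.imread('pics/side1.png')
a=cv2.resize(im[110:230,230:360],(520,480),interpolation=cv2.INTER_CUBIC)
b=cv2.resize(sm[150:270,255:325],(280,480),interpolation=cv2.INTER_CUBIC)
cv2.imwrite('pics/c2.png',np.hstack([a,b]))
E
```

```text
time_s: 4.2
eef_pos: [0.625, 0.0008, 0.0966]
eef_rot: [-179.9, -0.4, 170.5]
ft_force: [0.8, -0.1, -3.1]
opening: 0.0636
[6.25282148e-01 3.85235326e-04 9.69815783e-02] [-179.92571656   -0.31245839  170.54772891] 0.06383471779804319 [2.07 0.31 1.07 0.05 0.73 0.23] [-0.4593073   0.00714162 -3.16914865]
```

View pics/c2.png

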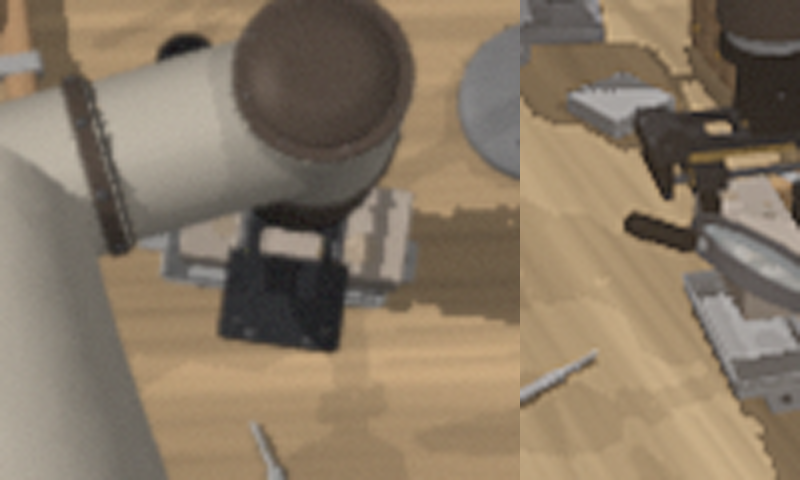

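Run:
```python
from h import *
t,s=load('top1'),load('side1')
z=.0970-.0215+.04
V=lambda *a:np.array(a)/1000.*1
def seg(x0,y0,x1,y1): return (np.array([x0/1e3,y0/1e3,z]),np.array([x1/1e3,y1/1e3,z]))
S=[seg(-75,-28,-75,32),seg(-75,32,-32,32),seg(-75,-32,-55,-32)]
for S_ in(S,S+[seg(75,8,75,32)]): print(gradfit(t,S_,(.6255,.0005,80.55),(.010,.010,.6)))
A=lambda p:(p[0]/4+230-.4,p[1]/4+110-.4)
for p in((412,192),(407,283)): print(atz(t,*A(p),z))
tr=rect(.166,.080,.018)
# tray refit from initial image w/ sub-sets
t0=load('top0')
for S in(rect(.166,.080,.018),rect(.1524,.0664,.003),rect(.166,.080,.018)+rect(.1524,.0664,.003)): print('tray',gradfit(t0,S,(.627,.002,80.5),(.006,.006,3)))
ov=cv2.resize(t0['image'][142:192,252:352,::-1],None,fx=8,fy=8,interpolation=cv2.INTER_CUBIC)
for (x,y,a),col in(((.6266,.0012,80.9),(0,0,255)),):
    M=Ro.from_euler('z',a,degrees=True)
    for p,q in rect(.166,.08,.018)+rect(.1524,.0664,.003):
        P=[(( proj(t0,M.apply(k)+[x,y,0])-[252,142]+.5)*8).astype(int) for k in(p,q)]
        cv2.line(ov,tuple(map(int,P[0])),tuple(map(int,P[1])),col,1)
cv2.imwrite('pics/ov.png',ov)
```

```text
(array([ 6.24878431e-01, -3.72916921e-03,  7.99501063e+01]), np.float64(323.5612570067186))
(array([ 6.23530705e-01, -3.65222884e-03,  8.11485174e+01]), np.float64(423.61002471851907))
[ 0.64120951 -0.0820145   0.1155    ]
[ 0.5800171  -0.07640335  0.1155    ]
tray (array([6.26551813e-01, 2.84487479e-03, 8.09650886e+01]), np.float64(392.0003000587138))
tray (array([ 6.25801115e-01, -4.00000000e-03,  8.06469555e+01]), np.float64(331.48982519921395))
tray (array([6.26582796e-01, 1.23351012e-03, 8.09163087e+01]), np.float64(640.6603819818112))
```

View pics/ov.png

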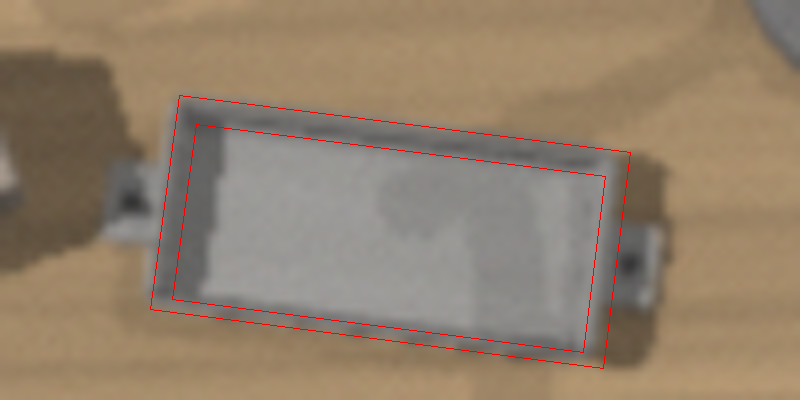

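Run:
```python
from h import *
t0=load('top0')
print(atz(t0,252+386.5/8-.5,142+229/8-.5,.018),atz(t0,299.15,170.4,.003))
o=get_obs();print(o['time_s'],o['eef_pos'],o['eef_rot'],o['ft_force'])
plan((.6291,.0104,.055),171,6,(8,0,0))
```

```text
[0.62734743 0.00263202 0.018     ] [0.62925408 0.00402424 0.003     ]
4.35 [6.25282148e-01 3.85235326e-04 9.69815783e-02] [-179.92571656   -0.31245839  170.54772891] [-0.4593073   0.00714162 -3.16914865]
step mm 7.221350337057026 deg 1.3243261187584077
[[[-0.002,0.007,0.028],[0.044,-0.002,-0.002]],[[-0.002,0.008,0.028],[0.044,-0.002,-0.002]],[[-0.002,0.008,0.028],[0.044,-0.002,-0.002]],[[-0.002,0.009,0.027],[0.044,-0.002,-0.002]],[[-0.001,0.01,0.027],[0.044,-0.002,-0.002]],[[-0.001,0.01,0.027],[0.044,-0.002,-0.002]]]
```

```bash
python3 -m pendant '[[[-0.002,0.007,0.028],[0.044,0,-0.002]],[[-0.002,0.008,0.028],[0.044,0,-0.002]],[[-0.002,0.008,0.028],[0.044,0,-0.002]],[[-0.002,0.009,0.027],[0.044,0,-0.002]],[[-0.001,0.01,0.027],[0.044,0,-0.002]],[[-0.001,0.01,0.027],[0.044,0,-0.002]],[[0,0,0],[0,0,0]],[[0,0,0],[0,0,0]]]' 255
python3 - <<'E'
from h import *
t=snap('top','top2');s=snap('side','side2');o=get_obs();print(o['eef_pos'],o['eef_rot'],o['ft_force'])
im=cv2.imread('pics/top2.png');sm=cv2.imread('pics/side2.png')
a=cv2.resize(im[140:215,250:350],(520,390),interpolation=cv2.INTER_CUBIC)
b=cv2.resize(sm[180:280,270:340],(280,400),interpolation=cv2.INTER_CUBIC)[:390]
cv2.imwrite('pics/c3.png',np.hstack([a,b]))
E
```

```text
time_s: 5.35
eef_pos: [0.632, 0.0125, 0.0573]
eef_rot: [-172.1, -0.0, 171.1]
ft_force: [-0.1, 0.4, -3.6]
opening: 0.0636
[0.63218467 0.01234774 0.05761526] [-1.72107528e+02  2.97813528e-02  1.71080547e+02] [ 0.44317299 -0.77621143 -3.40375922]
```

View pics/c3.png

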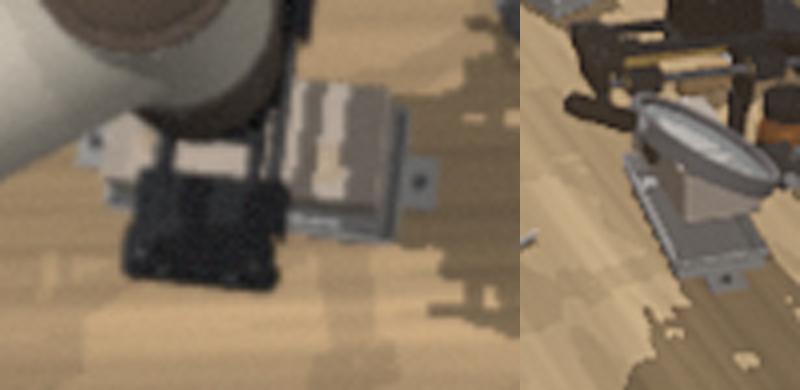

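Run:
```python
from h import *
t=load('top2')
# brick posed by tcp with along-axis offset d, lateral e ; compare
from scipy.optimize import minimize
p=np.array([.6321,.0124,.0575]);R=Ro.from_euler('xyz',[-172.1,0,171.08],degrees=True)
# tool frame: x = jaw(lateral), y: along brick, z down
print(R.as_matrix().round(3))
ov=cv2.resize(t['image'][140:215,250:350,::-1],None,fx=8,fy=8,interpolation=cv2.INTER_CUBIC)
def dr(pts,col):
    q=[(proj(t,k)-[250,140]+.5)*8 for k in pts]; cv2.polylines(ov,[np.int32(q)],True,col,1)
for d,col in((-.004,(0,0,255)),):
    for zz in(.0215,-.0185): dr([p+R.apply([sx*.032,sy*.075+d,zz]) for sx,sy in((1,1),(-1,1),(-1,-1),(1,-1))],col)
M=Ro.from_euler('z',81,degrees=True)
for L,W,z in((.166,.08,.018),(.1524,.0664,.003)): dr([M.apply([sx*L/2,sy*W/2,z])+[.628,.0035,0] for sx,sy in((1,1),(-1,1),(-1,-1),(1,-1))],(0,255,0))
cv2.imwrite('pics/ov2.png',ov)
o=get_obs();print(o['eef_pos'])
plan((.6291,.0104,.041),171,4,(8,0,0))
```

```text
[[-0.988  0.154 -0.021]
 [ 0.155  0.979 -0.136]
 [ 0.    -0.137 -0.991]]
[0.63218467 0.01234774 0.05761526]
step mm 4.252761328707128 deg 0.034407032761615136
[[[0.003,-0.0,0.017],[0.001,0.0,0.001]],[[0.003,-0.0,0.017],[0.001,0.0,0.001]],[[0.003,-0.0,0.017],[0.001,0.0,0.001]],[[0.003,-0.0,0.017],[0.001,0.0,0.001]]]
```

View pics/ov2.png

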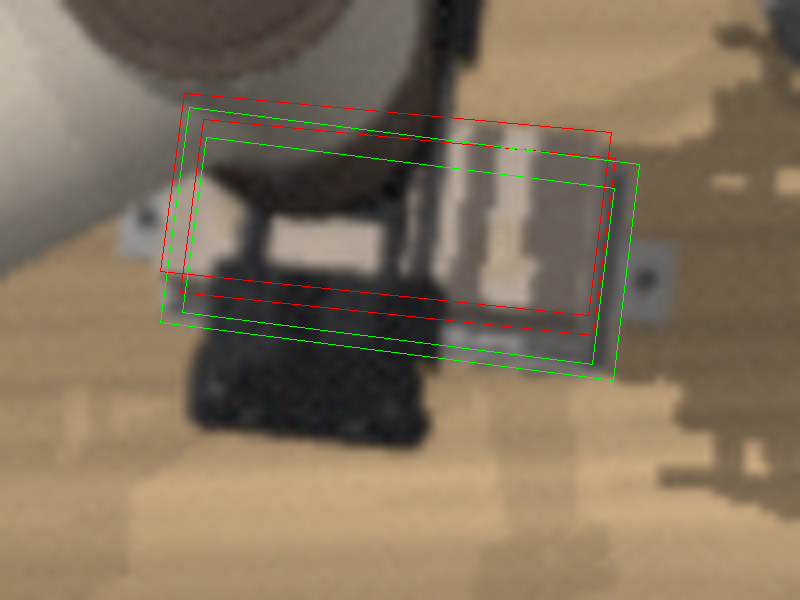

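```bash
python3 -m pendant '[[[0.006,0.001,0.017],[0,0,0]],[[0.006,0.001,0.017],[0,0,0]],[[0,0.001,0.017],[0,0,0]],[[0,0.001,0.017],[0,0,0]],[[0,0,0],[0,0,0]],[[0,0,0],[0,0,0]],[[0,0,0],[0,0,0]],[[0,0,0],[0,0,0]]]' 255
python3 - <<'E'
from h import *
o=get_obs();print(o['eef_pos'],o['eef_rot'],o['ft_force'],o['torque'])
plan((.6291,.0114,.036),171,4,(8,0,0))
E
```

```text
time_s: 6.45
eef_pos: [0.628, 0.0099, 0.0407]
eef_rot: [-171.9, -0.1, 171.1]
ft_force: [-1.5, -6.6, 2.0]
opening: 0.0634
[0.62801474 0.00990712 0.0407228 ] [-1.71932945e+02 -1.11551511e-01  1.71062427e+02] [-1.46206833 -6.63270347  1.97728037] [-1.11952481  0.28422954 -0.05542495]
step mm 1.267658298980193 deg 0.036094855499242955
[[[-0.001,0.002,0.004],[-0.001,-0.001,0.001]],[[-0.001,0.002,0.004],[-0.001,-0.001,0.001]],[[-0.001,0.002,0.004],[-0.001,-0.001,0.001]],[[-0.001,0.002,0.004],[-0.001,-0.001,0.001]]]
```

```bash
python3 -m pendant '[[[0,-0.004,0],[0,0,0]],[[0,-0.004,0],[0,0,0]],[[0,0,0.004],[0,0,0]],[[0,0,0.004],[0,0,0]],[[0,0,0],[0,0,0]],[[0,0,0],[0,0,0]],[[0,0,0],[0,0,0]],[[0,0,0],[0,0,0]]]' 255
python3 - <<'E'
from h import *
o=get_obs();print(o['eef_pos'],o['eef_rot'],o['ft_force'],o['torque'])
E
```

```text
time_s: 7.45
eef_pos: [0.6283, 0.0089, 0.0388]
eef_rot: [-172.0, -0.0, 171.1]
ft_force: [-1.6, -5.0, 2.5]
opening: 0.0636
[0.62832332 0.00886651 0.03880251] [-1.72033150e+02 -2.84830081e-02  1.71095574e+02] [-1.56004214 -5.00369377  2.4806107 ] [-0.89571249  0.41933267 -0.05947264]
```

```bash
python3 -m pendant '[[[0,-0.004,0],[0,0,0]],[[0,-0.004,0],[0,0,0]],[[0,-0.004,0],[0,0,0]],[[0,0,0],[0,0,0]],[[0,0,0],[0,0,0]],[[0,0,0],[0,0,0]],[[0,0,0],[0,0,0]],[[0,0,0],[0,0,0]]]' 255
python3 - <<'E'
from h import *
o=get_obs();print(o['eef_pos'],o['eef_rot'],o['ft_force'],o['torque'])
E
```

```text
time_s: 8.45
eef_pos: [0.6279, 0.0065, 0.0389]
eef_rot: [-172.1, -0.0, 171.1]
ft_force: [1.4, 0.4, -2.9]
opening: 0.0636
[0.62787081 0.00646403 0.03889246] [-1.72082733e+02 -2.00799099e-02  1.71104750e+02] [ 1.42020433  0.42060783 -2.88152948] [ 0.57665657 -0.40678539 -0.00280471]
```

```bash
python3 -m pendant '[[[0,0,0.006],[0,0,0]],[[0,0,0.006],[0,0,0]],[[0,0,0.004],[0,0,0]],[[0,0,0],[0,0,0]],[[0,0,0],[0,0,0]],[[0,0,0],[0,0,0]],[[0,0,0],[0,0,0]],[[0,0,0],[0,0,0]]]' 255
python3 - <<'E'
from h import *
o=get_obs();print(o['eef_pos'],o['eef_rot'],o['ft_force'],o['torque'])
E
```

```text
time_s: 9.45
eef_pos: [0.6282, 0.006, 0.035]
eef_rot: [-172.1, 0.0, 171.1]
ft_force: [4.5, -0.1, -3.3]
opening: 0.0637
[0.62822442 0.00603259 0.03497715] [-1.72104803e+02  3.01274546e-02  1.71103827e+02] [ 4.46694335 -0.0633188  -3.32810462] [ 0.2857897  -1.53147392 -0.0427823 ]
```

Run:
```python
from h import *
plan((.6288,.0026,.0250),171.1,8)
```

```text
step mm 1.3208507899024493 deg 0.9869067819600702
[[[-0.001,-0.001,0.005],[-0.033,0.0,0.0]],[[-0.001,-0.001,0.005],[-0.033,0.0,0.0]],[[-0.001,-0.001,0.005],[-0.033,0.0,0.0]],[[-0.001,-0.001,0.005],[-0.033,0.0,0.0]],[[-0.001,-0.001,0.005],[-0.033,0.0,0.0]],[[-0.001,-0.001,0.005],[-0.033,0.0,0.0]],[[-0.001,-0.001,0.005],[-0.033,0.0,0.0]],[[-0.001,-0.002,0.005],[-0.033,0.0,0.0]]]
```

```bash
python3 -m pendant '[[[-0.003,-0.001,0.005],[-0.033,0,0]],[[-0.001,-0.001,0.005],[-0.033,0,0]],[[-0.001,-0.001,0.005],[-0.033,0,0]],[[0,-0.001,0.005],[-0.033,0,0]],[[0,-0.001,0.005],[-0.033,0,0]],[[0,0,0],[0,0,0]],[[0,0,0],[0,0,0]],[[0,0,0],[0,0,0]]]' 255
python3 - <<'E'
from h import *
o=get_obs();print(o['eef_pos'],o['eef_rot'],o['ft_force'],o['torque'])
E
```

```text
time_s: 10.45
eef_pos: [0.6285, 0.0053, 0.0294]
eef_rot: [-177.1, -0.0, 171.2]
ft_force: [-0.1, 8.0, 3.1]
opening: 0.0637
[0.6285366  0.00534371 0.02936252] [-1.77137509e+02 -2.04727365e-02  1.71151400e+02] [-0.07727342  8.02432701  3.06792719] [ 1.98653295  0.12485432 -0.17252068]
```

```bash
python3 -m pendant '[[[0,0.005,0],[0,0,0]],[[0,0.005,0],[0,0,0]],[[0,0,0],[0,0,0]],[[0,0,0],[0,0,0]],[[0,0,0],[0,0,0]],[[0,0,0],[0,0,0]],[[0,0,0],[0,0,0]],[[0,0,0],[0,0,0]]]' 255
python3 - <<'E'
from h import *
o=get_obs();print(o['eef_pos'],o['eef_rot'],o['ft_force'],o['torque'])
E
```

```text
time_s: 11.45
eef_pos: [0.629, 0.0064, 0.0285]
eef_rot: [-177.0, -0.0, 171.1]
ft_force: [0.6, -0.3, -3.3]
opening: 0.0638
[0.62897855 0.00637717 0.02846027] [-1.77025425e+02 -4.34229125e-02  1.71100511e+02] [ 0.64086671 -0.27287295 -3.34412855] [ 0.25191513 -0.09141777  0.00388071]
```

```bash
python3 -m pendant '[[[0,0,0.005],[-0.033,0,0]],[[0,-0.001,0.005],[-0.033,0,0]],[[0,-0.001,0.005],[-0.033,0,0]],[[0,0,0],[0,0,0]],[[0,0,0],[0,0,0]],[[0,0,0],[0,0,0]],[[0,0,0],[0,0,0]],[[0,0,0],[0,0,0]]]' 255
python3 - <<'E'
from h import *
o=get_obs();print(o['eef_pos'],o['eef_rot'],o['ft_force'],o['torque'])
E
```

```text
time_s: 12.45
eef_pos: [0.629, 0.0058, 0.0249]
eef_rot: [-180.0, -0.0, 171.1]
ft_force: [0.4, 0.4, -3.2]
opening: 0.0636
[0.62896722 0.00580057 0.02488174] [-1.79997697e+02 -2.95853947e-02  1.71109658e+02] [ 0.44913839  0.4392007  -3.2119274 ] [ 0.0864648  -0.04215381  0.01086132]
```

```bash
python3 -m pendant '[[[0,0,0.002],[0,0,0]],[[0,0,0.002],[0,0,0]],[[0,0,0.002],[0,0,0]],[[0,0,0],[0,0,0]],[[0,0,0],[0,0,0]],[[0,0,0],[0,0,0]],[[0,0,0],[0,0,0]],[[0,0,0],[0,0,0]]]' 255
python3 - <<'E'
from h import *
o=get_obs();print(o['eef_pos'],o['eef_rot'],o['ft_force'],o['torque'])
E
```

```text
time_s: 13.45
eef_pos: [0.629, 0.0058, 0.0247]
eef_rot: [180.0, 0.0, 171.1]
ft_force: [-2.8, 1.2, 5.8]
opening: 0.0639
[0.6290347  0.00583533 0.02471477] [1.79997434e+02 5.52546652e-03 1.71123283e+02] [-2.81302997  1.21612645  5.82524888] [ 0.34253481  0.86150558 -0.0187738 ]
```

```bash
python3 -m pendant '[[[0,0,0],[0,0,0]],[[0,0,0],[0,0,0]],[[0,0,0],[0,0,0]],[[0,0,0],[0,0,0]],[[0,0,-0.08],[0,0,0]],[[0,0,-0.16],[0,0,0]],[[0,0,-0.16],[0,0,0]],[[0,0,-0.16],[0,0,0]]]' 0
python3 - <<'E'
from h import *
o=get_obs();print(o['eef_pos'],o['eef_rot'],o['ft_force'],o['q'])
t0=load('top0');s0=load('side0')
# bangle refine: circle fit by grad in both
def circ(r,z,n=24):
    P=[np.array([r*np.cos(a),r*np.sin(a),z]) for a in np.linspace(0,2*np.pi,n+1)]; return list(zip(P[:-1],P[1:]))
for nm,c in(('t',t0),('s',s0)): print(nm,gradfit(c,circ(.031,.008),(.440,.372,0),(.008,.008,.01)))
plan((.4405,.3715,.07),171,10,frm=(o['eef_pos'].tolist(),171.1))
E
```

```text
time_s: 14.45
eef_pos: [0.6289, 0.0057, 0.1646]
eef_rot: [-180.0, -0.0, 171.1]
ft_force: [0.9, 1.4, 0.2]
opening: 0.0876
[0.62893992 0.00566797 0.16458207] [-1.79998040e+02 -2.99632911e-02  1.71103372e+02] [0.92919365 1.44233753 0.24590538] [ 1.52294302e+01  2.49297750e+01 -3.65167378e+00 -1.19063087e-02
 -6.14466990e+01 -2.41203639e+01]
t (array([ 0.43782241,  0.37122595, -0.00311744]), np.float64(2100.0934348511582))
s (array([ 0.43829042,  0.36768316, -0.0089522 ]), np.float64(2640.8899217917406))
step mm 42.224216826716166 deg 0.009999999999999431
[[[0.097,0.133,0.038],[0.0,-0.0,0.0]],[[0.097,0.133,0.038],[0.0,-0.0,0.0]],[[0.097,0.133,0.038],[0.0,-0.0,0.0]],[[0.097,0.133,0.038],[0.0,-0.0,0.0]],[[0.097,0.133,0.038],[0.0,-0.0,0.0]],[[0.097,0.133,0.038],[0.0,-0.0,0.0]],[[0.097,0.133,0.038],[0.0,-0.0,0.0]],[[0.097,0.133,0.038],[0.0,-0.0,0.0]],[[0.097,0.133,0.038],[0.0,-0.0,0.0]],[[0.097,0.133,0.038],[0.0,-0.0,0.0]]]
```

```bash
python3 -m pendant '[[[0.1226,0.165,0.03],[0,0,0]],[[0.1226,0.165,0.05],[0,0,0]],[[0.1226,0.165,0.05],[0,0,0]],[[0.1226,0.165,0.05],[0,0,0]],[[0.1226,0.165,0.05],[0,0,0]],[[0.1226,0.165,0.05],[0,0,0]],[[0.1226,0.165,0.05],[0,0,0]],[[0.1226,0.165,0.05],[0,0,0]]]' 35
python3 - <<'E'
from h import *
t=snap('top','top3');s=snap('side','side3');t=snap('top','top3');o=get_obs();print(o['eef_pos'],o['eef_rot'],o['opening'])
im=cv2.imread('pics/top3.png');sm=cv2.imread('pics/side3.png')
a=cv2.resize(im[140:205,250:350],(500,325),interpolation=cv2.INTER_CUBIC)
b=cv2.resize(sm[190:255,280:340],(300,325),interpolation=cv2.INTER_CUBIC)
c=cv2.resize(im[190:245,130:215],(425,275),interpolation=cv2.INTER_CUBIC)
d=cv2.resize(sm[150:205,190:265],(375,275),interpolation=cv2.INTER_CUBIC)
cv2.imwrite('pics/c4.png',np.vstack([np.hstack([a,b]),np.hstack([c,d])]))
for nm,c in(('t',t),('s',s)):
  for z in(.043,.047): print(nm,z,gradfit(c,rect(.150,.064,z),(.628,.0025,81),(.008,.008,2)))
E
```

```text
time_s: 15.45
eef_pos: [0.437, 0.3712, 0.0682]
eef_rot: [180.0, -0.0, 171.1]
ft_force: [1.1, 0.2, 0.3]
opening: 0.075
[0.43649932 0.3714534  0.06774407] [-1.79944815e+02 -5.04046801e-02  1.71323845e+02] 0.07471384293505423
t 0.043 (array([6.28316025e-01, 5.03483725e-03, 8.07531911e+01]), np.float64(501.0291911021656))
t 0.047 (array([6.27706643e-01, 5.38022242e-03, 8.07799564e+01]), np.float64(487.1511017583663))
s 0.043 (array([6.24504863e-01, 3.74889265e-03, 8.22735591e+01]), np.float64(513.6835769342935))
s 0.047 (array([ 6.21850866e-01, -1.21186175e-03,  8.19570306e+01]), np.float64(512.7048930732669))
```

View pics/c4.png

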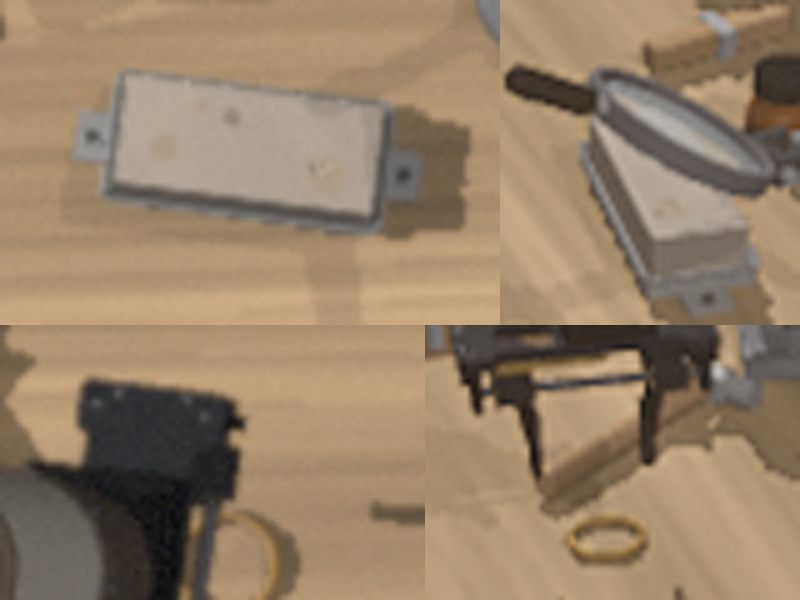

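```bash
python3 -m pendant '[[[-0.007,-0.005,0.05],[0,0,0]],[[0,0,0.05],[0,0,0]],[[0,0,0.05],[0,0,0]],[[0,0,0.05],[0,0,0]],[[0,0,0.02],[0,0,0]],[[0,0,0.01],[0,0,0]],[[0,0,0],[0,0,0]],[[0,0,0],[0,0,0]]]' 35
python3 - <<'E'
from h import *
t=snap('side','side4');o=get_obs();print(o['eef_pos'],o['eef_rot'],o['ft_force'])
im=cv2.imread('pics/side4.png')
cv2.imwrite('pics/c5.png',cv2.resize(im[160:210,195:255],(720,600),interpolation=cv2.INTER_CUBIC))
E
```

```text
time_s: 16.6
eef_pos: [0.4395, 0.3685, 0.0114]
eef_rot: [180.0, 0.0, 171.1]
ft_force: [0.2, -0.4, -0.2]
opening: 0.0751
[0.43945656 0.36844337 0.01144621] [ 1.79956020e+02 -1.63370110e-03  1.71113326e+02] [0.44740769 0.49404467 0.72595553]
```

View pics/c5.png

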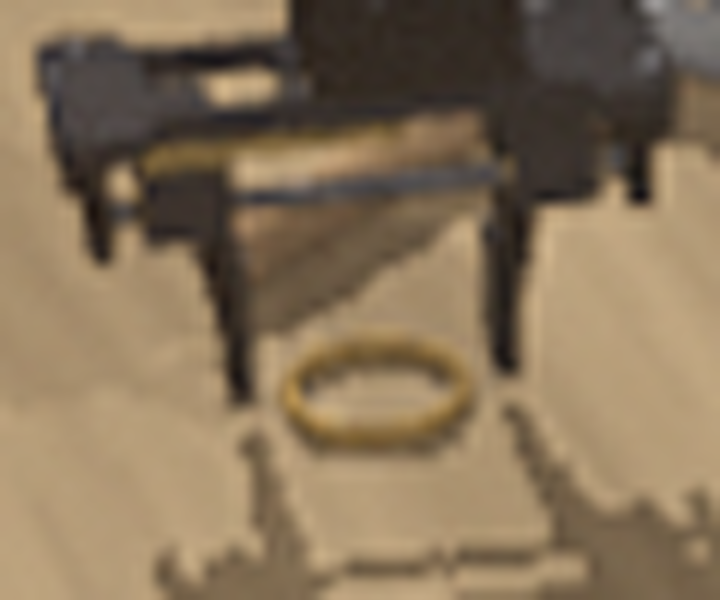

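```bash
python3 -m pendant '[[[0,0.005,0.01],[0,0,0]],[[0,0,0.01],[0,0,0]],[[0,0,0.008],[0,0,0]],[[0,0,0.006],[0,0,0]],[[0,0,0.002],[0,0,0]],[[0,0,0],[0,0,0]],[[0,0,0],[0,0,0]],[[0,0,0],[0,0,0]]]' 35
```

```text
time_s: 17.65
eef_pos: [0.4395, 0.3694, 0.0021]
eef_rot: [180.0, -0.0, 171.1]
ft_force: [-0.3, 1.1, -0.0]
opening: 0.0748
```

```bash
python3 -m pendant '[[[0,0,0.004],[0,0,0]],[[0,0,0.004],[0,0,0]],[[0,0,0.004],[0,0,0]],[[0,0,0],[0,0,0]],[[0,0,0],[0,0,0]],[[0,0,0],[0,0,0]],[[0,0,0],[0,0,0]],[[0,0,0],[0,0,0]]]' 35
```

```text
time_s: 18.65
eef_pos: [0.4395, 0.3694, 0.0004]
eef_rot: [180.0, -0.0, 171.1]
ft_force: [-2.9, -1.9, 7.7]
opening: 0.0749
```

```bash
python3 -m pendant '[[[0,0,-0.01],[0,0,0]],[[0,0,0],[0,0,0]],[[0,0,0],[0,0,0]],[[0,0,0],[0,0,0]],[[0,0,0],[0,0,0]],[[0,0,0],[0,0,0]],[[0,0,0],[0,0,0]],[[0,0,0],[0,0,0]]]' 255
```

```text
time_s: 19.65
eef_pos: [0.4396, 0.3695, 0.0016]
eef_rot: [180.0, -0.0, 171.1]
ft_force: [0.0, 0.4, 3.5]
opening: 0.0609
```

```bash
python3 -m pendant '[[[0,0,-0.16],[0,0,0]],[[-0.139,-0.19,-0.03],[0,0,0]],[[-0.139,-0.19,-0.03],[0,0,0]],[[-0.139,-0.19,-0.03],[0,0,0]],[[-0.139,-0.19,-0.03],[0,0,0]],[[-0.139,-0.19,-0.03],[0,0,0]],[[-0.139,-0.19,-0.03],[0,0,0]],[[-0.139,-0.19,-0.03],[0,0,0]]]' 255
python3 - <<'E'
from h import *
o=get_obs();print(o['eef_pos'],o['eef_rot'],o['opening'])
E
```

```text
time_s: 20.65
eef_pos: [0.6283, 0.0014, 0.0931]
eef_rot: [-180.0, -0.1, 171.1]
ft_force: [0.3, 0.9, -0.9]
opening: 0.0609
[0.62830778 0.00138807 0.09314397] [-1.79984767e+02 -1.40180231e-01  1.71073434e+02] 0.06093855224563839
```

```bash
python3 -m pendant '[[[0,0,0.05],[0,0,0]],[[0,0,0.05],[0,0,0]],[[0,0,0.05],[0,0,0]],[[0,0,0.018],[0,0,0]],[[0,0,0.006],[0,0,0]],[[0,0,0],[0,0,0]],[[0,0,0],[0,0,0]],[[0,0,0],[0,0,0]]]' 255
```

```text
time_s: 21.65
eef_pos: [0.6286, 0.0033, 0.0508]
eef_rot: [180.0, 0.0, 171.1]
ft_force: [0.6, 0.1, -1.3]
opening: 0.0608
```

Position is good; lower the last 6 mm gently.

```bash
python3 -m pendant '[[[0,0,0.006],[0,0,0]],[[0,0,0.006],[0,0,0]],[[0,0,0.006],[0,0,0]],[[0,0,0.004],[0,0,0]],[[0,0,0.003],[0,0,0]],[[0,0,0],[0,0,0]],[[0,0,0],[0,0,0]],[[0,0,0],[0,0,0]]]' 255
```

```text
time_s: 22.65
eef_pos: [0.6284, 0.0032, 0.0446]
eef_rot: [-180.0, -0.0, 171.1]
ft_force: [-2.2, 0.3, 4.8]
opening: 0.0608
```

```bash
python3 -m pendant '[[[0,0,0],[0,0,0]],[[0,0,0],[0,0,0]],[[0,0,0],[0,0,0]],[[0,0,-0.02],[0,0,0]],[[0,0,-0.14],[0,0,0]],[[0,0,-0.23],[0,0,0]],[[0,0,-0.24],[0,0,0]],[[0,0,-0.24],[0,0,0]]]' 0
python3 - <<'E'
from h import *
o=get_obs();print(o['eef_pos'],o['eef_rot'],o['opening'],o['q'])
p=o['eef_pos']
plan((.446,-.216,.325),-85.2,12)
E
```

```text
time_s: 23.65
eef_pos: [0.6283, 0.0032, 0.2641]
eef_rot: [180.0, 0.0, 171.1]
ft_force: [0.8, 0.7, -0.3]
opening: 0.0873
[0.62826703 0.00319908 0.26405666] [1.79984400e+02 1.44158697e-02 1.71104943e+02] 0.0872607228636006 [ 1.50224018e+01  2.09964358e+01  4.82873882e+00 -8.76289817e-03
 -7.38128009e+01 -2.39150158e+01]
step mm 24.293288348493228 deg 8.641254748486794
[[[0.049,-0.082,-0.02],[-0.0,0.0,-0.288]],[[0.06,-0.073,-0.02],[-0.0,0.0,-0.288]],[[0.071,-0.063,-0.02],[-0.0,0.0,-0.288]],[[0.079,-0.052,-0.02],[-0.0,0.0,-0.288]],[[0.086,-0.04,-0.02],[-0.0,0.0,-0.288]],[[0.091,-0.026,-0.02],[-0.0,0.0,-0.288]],[[0.094,-0.012,-0.02],[-0.0,0.0,-0.288]],[[0.095,0.002,-0.02],[-0.0,0.0,-0.288]],[[0.094,0.016,-0.02],[-0.0,0.0,-0.288]],[[0.09,0.03,-0.02],[-0.0,0.0,-0.288]],[[0.084,0.044,-0.02],[-0.0,0.0,-0.288]],[[0.077,0.056,-0.02],[-0.0,0.0,-0.288]]]
```

```bash
python3 -m pendant '[[[0.049,-0.082,-0.07],[0,0,-0.288]],[[0.06,-0.073,-0.07],[0,0,-0.288]],[[0.071,-0.063,-0.06],[0,0,-0.288]],[[0.079,-0.052,0],[0,0,-0.288]],[[0.086,-0.04,0],[0,0,-0.288]],[[0.091,-0.026,0],[0,0,-0.288]],[[0.094,-0.012,0],[0,0,-0.288]],[[0.095,0.002,0],[0,0,-0.288]]]' 0
python3 - <<'E'
from h import *
t=snap('top','top5');s=snap('side','side5');o=get_obs();print(o['eef_pos'],o['eef_rot'])
plan((.446,-.216,.322),-85.2,5)
im=cv2.imread('pics/top5.png');sm=cv2.imread('pics/side5.png')
a=cv2.resize(im[140:205,250:350],(400,260),interpolation=cv2.INTER_CUBIC)
b=cv2.resize(sm[185:255,275:355],(400,350),interpolation=cv2.INTER_CUBIC)
C=np.zeros((350,800,3),np.uint8);C[:260,:400]=a;C[:,400:]=b;cv2.imwrite('pics/c6.png',C)
E
```

```text
time_s: 24.65
eef_pos: [0.5067, -0.1432, 0.3121]
eef_rot: [-180.0, 0.0, -119.5]
ft_force: [-0.2, 0.2, 1.3]
opening: 0.0871
[ 0.50610146 -0.14382708  0.31245067] [-1.79980931e+02  1.09697180e-02 -1.19839243e+02]
step mm 18.881001275898985 deg 6.927850255853836
[[[0.074,0.013,-0.008],[-0.0,0.0,-0.231]],[[0.072,0.022,-0.008],[-0.0,0.0,-0.231]],[[0.069,0.03,-0.008],[-0.0,0.0,-0.231]],[[0.065,0.038,-0.008],[-0.0,0.0,-0.231]],[[0.059,0.046,-0.008],[-0.0,0.0,-0.231]]]
```

View pics/c6.png

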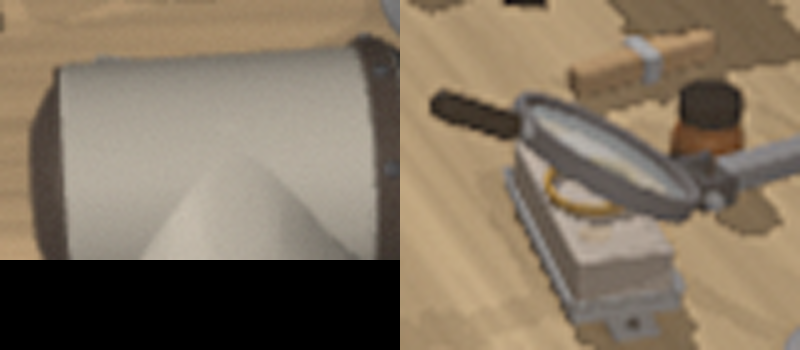

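```bash
python3 -m pendant '[[[0.074,0.013,-0.008],[0,0,-0.231]],[[0.072,0.022,-0.008],[0,0,-0.231]],[[0.069,0.03,-0.008],[0,0,-0.231]],[[0.065,0.038,-0.008],[0,0,-0.231]],[[0.059,0.046,-0.008],[0,0,-0.231]],[[0,0,0],[0,0,0]],[[0,0,0.06],[0,0,0]],[[0,0,0.06],[0,0,0]]]' 0
python3 - <<'E'
from h import *
plan((.446,-.216,.252),-85.2,4)
E
```

```text
time_s: 25.75
eef_pos: [0.4475, -0.2143, 0.2901]
eef_rot: [179.9, 0.0, -85.2]
ft_force: [-0.9, -0.6, -0.1]
opening: 0.0868
step mm 9.538663772503124 deg 0.02602403707679581
[[[0.002,0.002,0.038],[0.001,0.0,0.0]],[[0.002,0.002,0.038],[0.001,0.0,0.0]],[[0.002,0.002,0.038],[0.001,0.0,0.0]],[[0.002,0.002,0.038],[0.001,0.0,0.0]]]
```

```bash
python3 -m pendant '[[[0.002,0.002,0.036],[0,0,0]],[[0.002,0.002,0.036],[0,0,0]],[[0.002,0.002,0.036],[0,0,0]],[[0.002,0.002,0.036],[0,0,0]],[[0,0,0],[0,0,0]],[[0,0,0],[0,0,0]],[[0,0,0],[0,0,0]],[[0,0,0],[0,0,0]]]' 0; python3 -m pendant '[[[0,0,0],[0,0,0]],[[0,0,0],[0,0,0]],[[0,0,0],[0,0,0]],[[0,0,0],[0,0,0]],[[0,0,0],[0,0,0]],[[0,0,0],[0,0,0]],[[0,0,0],[0,0,0]],[[0,0,0],[0,0,0]]]' 255
```

```text
time_s: 26.75
eef_pos: [0.4457, -0.2172, 0.256]
eef_rot: [-180.0, -0.0, -85.1]
ft_force: [-0.0, -0.1, 0.7]
opening: 0.087
time_s: 27.75
eef_pos: [0.4455, -0.217, 0.2557]
eef_rot: [180.0, 0.0, -85.1]
ft_force: [-0.9, -0.2, 0.5]
opening: 0.0147
```

```bash
python3 -m pendant '[[[-0.096,-0.004,0],[0,0,0.161]],[[-0.096,-0.004,0],[0,0,0.161]],[[-0.096,-0.004,0],[0,0,0.161]],[[-0.096,-0.004,0],[0,0,0.161]],[[-0.096,-0.004,0],[0,0,0.161]],[[-0.096,-0.004,0],[0,0,0.161]],[[-0.096,-0.004,0],[0,0,0.161]],[[-0.096,-0.004,0],[0,0,0.161]]]' 255
python3 - <<'E'
from h import *
o=get_obs();d=o['eef_pos'][:2]-[.7287,-.1924];print(np.hypot(*d),np.degrees(np.arctan2(d[1],d[0])),o['torque'],o['opening'])
E
```

```text
time_s: 28.75
eef_pos: [0.4927, -0.0343, 0.2558]
eef_rot: [-180.0, -0.1, -123.9]
ft_force: [2.0, -3.1, -2.2]
opening: 0.015
0.2841080826266789 146.17849314315126 [-0.94389649 -0.63418624 -0.00933975] 0.01503955054427314
```

```bash
python3 -m pendant '[[[-0.096,-0.004,0],[0,0,0.161]],[[-0.096,-0.004,0],[0,0,0.161]],[[-0.096,-0.004,0],[0,0,0.161]],[[-0.096,-0.004,0],[0,0,0.161]],[[-0.096,-0.004,0],[0,0,0.161]],[[-0.096,-0.004,0],[0,0,0.161]],[[0,0,0],[0,0,0]],[[0,0,0],[0,0,0]]]' 255
python3 - <<'E'
from h import *
o=get_obs();d=o['eef_pos'][:2]-[.7287,-.1924];print(np.hypot(*d),np.degrees(np.arctan2(d[1],d[0])),o['torque'],o['opening'])
E
```

```text
time_s: 29.75
eef_pos: [0.5987, 0.0605, 0.2553]
eef_rot: [180.0, -0.0, -152.7]
ft_force: [0.4, -0.1, -0.9]
opening: 0.0152
0.2843493916033004 117.20871441360354 [ 0.12000895 -0.43040973  0.05567962] 0.015163495376937907
```

```bash
python3 -m pendant '[[[0,0.022,0.038],[0,0,0]],[[0,0.0195,0.04],[0,0,0]],[[0,0.0167,0.041],[0,0,0]],[[0,0.014,0.043],[0,0,0]],[[0,0.0107,0.043],[0,0,0]],[[0,0.0077,0.044],[0,0,0]],[[0,0.0046,0.044],[0,0,0]],[[0,0.0015,0.044],[0,0,0]]]' 255
python3 - <<'E'
from h import *
t=snap('top','top6');t=snap('top','top6');s=snap('side','side6')
o=get_obs();d=o['eef_pos'][:2]-[.7287,-.1924];print(o['eef_pos'],np.hypot(*d),np.degrees(np.arctan2(d[1],d[0])),o['ft_force'],o['torque'],o['opening'])
E
```

```text
time_s: 30.75
eef_pos: [0.5875, 0.0822, 0.1706]
eef_rot: [180.0, -0.0, -152.7]
ft_force: [0.7, -1.2, 3.9]
opening: 0.0152
[0.5870704  0.08193691 0.16976952] 0.3087388600909193 117.30556841098986 [ 1.13792234 -1.35795699 -2.5815734 ] [-0.4497478  -0.5397103  -0.00508364] 0.015270838705728772
```

```bash
python3 -m pendant '[[[0,0,0],[0,0,0]],[[0,0,0],[0,0,0]],[[0,0,0],[0,0,0]],[[0,0,0],[0,0,0]],[[0,0,-0.1],[0,0,0]],[[0,0,-0.2],[0,0,0]],[[0,0,-0.2],[0,0,0]],[[0,0,-0.1],[0,0,0]]]' 0;  python3 -m pendant '[[[0,0.21,0],[0,0,0]],[[0,0.21,0],[0,0,0]],[[0,0.21,0],[0,0,0]],[[0,0.21,0],[0,0,0]],[[0,0.21,0],[0,0,0]],[[0,0.21,0],[0,0,0]],[[0,0,0],[0,0,0]],[[0,0,0],[0,0,0]]]' 0
python3 - <<'E'
from h import *
t=snap('top','top7');s=snap('side','side7')
im=cv2.imread('pics/top7.png');sm=cv2.imread('pics/side7.png')
a=cv2.resize(im[100:215,250:380],(520,460),interpolation=cv2.INTER_CUBIC)
b=cv2.resize(sm[175:290,270:410],(560,460),interpolation=cv2.INTER_CUBIC)
a=cv2.resize(a,(400,354));C=np.zeros((600,800,3),np.uint8);C[:354,:400]=a;b=cv2.resize(b,(400,329));C[:329,400:]=b
C[356:600,:800]=cv2.resize(sm[175:236,250:450],(800,244),interpolation=cv2.INTER_CUBIC)
cv2.imwrite('pics/c7.png',C)
E
```

```text
time_s: 31.9
eef_pos: [0.5886, 0.0821, 0.3252]
eef_rot: [-180.0, 0.3, -152.7]
ft_force: [0.4, 0.5, -0.3]
opening: 0.0841
time_s: 32.9
eef_pos: [0.4435, 0.362, 0.3215]
eef_rot: [180.0, -0.0, -152.7]
ft_force: [-0.1, -0.2, 0.2]
opening: 0.0869
```

View pics/c7.png

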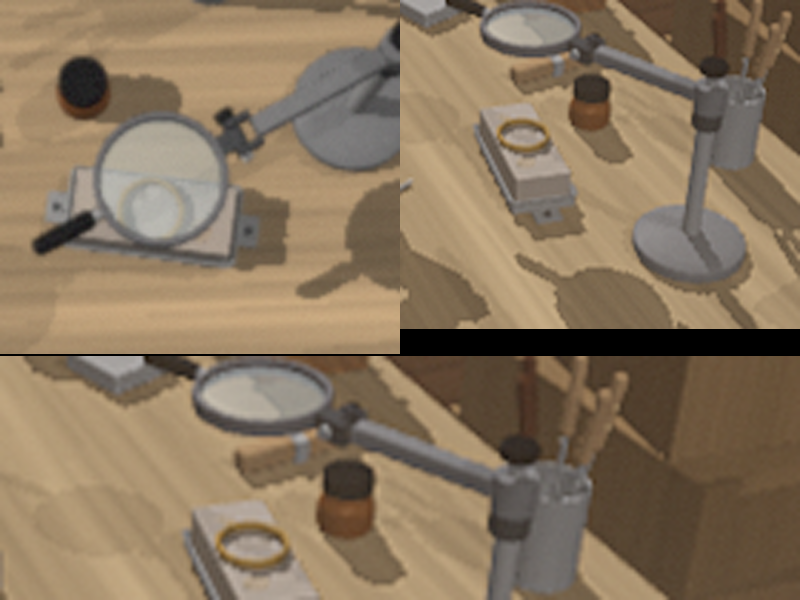

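```bash
cat > lens.py <<'E'
from h import *
import sys
from scipy.optimize import differential_evolution as DE
from scipy.ndimage import map_coordinates as mc
t,s=load(sys.argv[1]),load(sys.argv[2])
def prep(c):
    g=cv2.GaussianBlur(cv2.cvtColor(c['image'],cv2.COLOR_RGB2LAB).astype(float),(0,0),.9)
    return [(cv2.Sobel(g[:,:,k],-1,1,0),cv2.Sobel(g[:,:,k],-1,0,1)) for k in range(3)]
cams=[(t,prep(t)),(s,prep(s))]
th=np.linspace(0,2*np.pi,121)
def score(c,G,P):
    uv=(P-c['origin'])@c['rotation']@c['K'].T; uv=uv[:,:2]/uv[:,2:]
    n=np.gradient(uv,axis=0); n=np.c_[-n[:,1],n[:,0]]/np.linalg.norm(n,axis=1)[:,None]
    return np.mean(sum(np.abs(mc(X,uv[:,::-1].T,order=1)*n[:,0]+mc(Y,uv[:,::-1].T,order=1)*n[:,1]) for X,Y in G))
def model(x,r,w): # centre xyz, tilt head about hinge axis, swing angle fixed
    cx,cy,cz,h=x; a=np.radians(117.2); rad=np.array([np.cos(a),np.sin(a),0]); hin=np.array([-np.sin(a),np.cos(a),0])
    e1=np.cos(h)*rad+np.sin(h)*np.array([0,0,1]); n=-np.sin(h)*rad+np.cos(h)*np.array([0,0,1])
    return np.array([cx,cy,cz])+n*w+r*(np.cos(th)[:,None]*e1+np.sin(th)[:,None]*hin)
x0=[.628,.0035,.19,0]; sp=[.012,.012,.012,.2]
for nm,cs in(('both',cams),('top',cams[:1]),('side',cams[1:])):
    f=lambda x:-sum(score(c,G,model(x,.055,.007)) for c,G in cs)
    r=DE(f,[(a-b,a+b) for a,b in zip(x0,sp)],seed=2,maxiter=60,popsize=20); print(nm,r.x.round(4),r.fun.round(0))
for p,q in[((302.1,157.8),(315.4,184.8))]: print('tri',tri(ray(t,*p),ray(s,*q)))
E
python3 lens.py top7 side7
python3 - <<'E'
from h import *
t,s=load('top7'),load('side7')
def circ(r,z,n=24):
    P=[np.array([r*np.cos(a),r*np.sin(a),z]) for a in np.linspace(0,2*np.pi,n+1)]; return list(zip(P[:-1],P[1:]))
print('bangle',gradfit(s,circ(.031,.051),(.628,.0035,0),(.01,.01,.01)))
print('brick',gradfit(s,rect(.150,.064,.043),(.628,.0035,81),(.008,.008,2)))
sm=cv2.imread('pics/side7.png');im=cv2.imread('pics/top7.png')
C=np.zeros((600,800,3),np.uint8)
C[:360,:800]=cv2.resize(sm[150:213,250:390],(800,360),interpolation=cv2.INTER_CUBIC)
C[360:600,:400]=cv2.resize(im[130:190,255:355],(400,240),interpolation=cv2.INTER_CUBIC)
C[360:600,400:]=cv2.resize(sm[205:253,285:365],(400,240),interpolation=cv2.INTER_CUBIC)
cv2.imwrite('pics/c8.png',C)
E
```

```text
both [ 0.6215 -0.0022  0.1781 -0.0178] -273.0
top [ 0.6202  0.0068  0.1794 -0.196 ] -121.0
side [ 0.6224 -0.0026  0.178  -0.0301] -172.0
tri (array([0.62776389, 0.0028109 , 0.18620763]), np.float64(0.0011116837114993204))
bangle (array([0.6216386 , 0.00648034, 0.00982395]), np.float64(3540.1135343418064))
brick (array([6.24776419e-01, 2.08481613e-03, 8.04080133e+01]), np.float64(418.28285950958605))
```

View pics/c8.png

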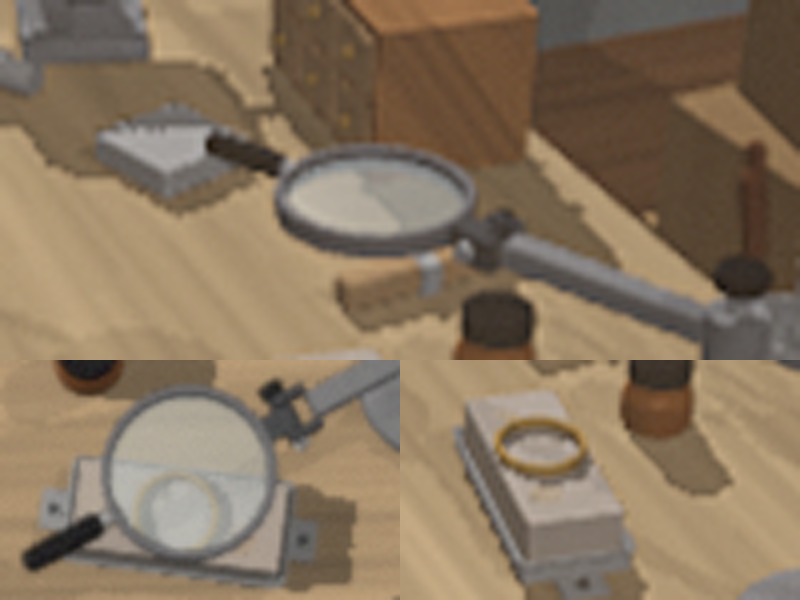

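Run:
```python
from h import *
t,s=load('top7'),load('side7')
S=lambda p:(250+p[0]/5.714-.4,150+p[1]/5.714-.4)
T=lambda p:(255+p[0]/4-.4,130+(p[1]-360)/4-.4)
P={}
for n,a,b in[('end',(29,561),(209,143)),('root',(105,519),(284,166)),('rimH',(116,516),(291,171)),('lens',(190,472),(376,199)),('hinge',(290,413),(488,240))]:
    P[n],e=tri(ray(t,*T(a)),ray(s,*S(b))); print(n,P[n].round(4),round(e,4))
# predicted images if level: handle centreline, end r=.33?, by model
col=np.array([.7287,-.1924]);a=np.radians(117.2)
# per-view tilt check: project handle axis line for tilts
for h in(-.1,-.05,0,.05,.1):
    for d in(.180,.128):
        r=.150+d*np.cos(h);p=np.r_[col+r*np.array([np.cos(a),np.sin(a)]),.19+d*np.sin(h)]
        u=proj(s,p);v=proj(t,p);print(h,d,'side',((u-[250,150]+.4)*5.714).round(0),'top',((v-[255,130]+.4)*4+[0,360]).round(0))
```

```text
end [0.5744 0.1051 0.1827] 0.0039
root [0.5989 0.057  0.1869] 0.0036
rimH [0.6004 0.0502 0.1869] 0.0041
lens [0.6279 0.0029 0.1875] 0.0014
hinge [ 0.6628 -0.0603  0.188 ] 0.0021
-0.1 0.18 side [222. 162.] top [ 37. 560.]
-0.1 0.128 side [293. 182.] top [108. 520.]
-0.05 0.18 side [221. 147.] top [ 35. 559.]
-0.05 0.128 side [293. 172.] top [108. 518.]
0 0.18 side [221. 133.] top [ 34. 557.]
0 0.128 side [293. 161.] top [107. 516.]
0.05 0.18 side [222. 119.] top [ 33. 554.]
0.05 0.128 side [294. 151.] top [107. 514.]
0.1 0.18 side [223. 105.] top [ 33. 551.]
0.1 0.128 side [295. 141.] top [108. 512.]
```

```bash
cat > tilt.py <<'E'
from h import *
import sys
s=load(sys.argv[1]); im=s['image'].astype(float); g=im.mean(2); sat=im.max(2)-im.min(2)
def line(mask,u0,u1,v0f,half):
    U,V,Wd=[],[],[]
    for u in range(u0,u1+1):
        vc=v0f(u); vs=np.arange(int(vc-half),int(vc+half)+1); w=mask[vs,u]
        U.append(u);V.append((w*vs).sum()/w.sum());Wd.append(w.sum())
    k=np.polyfit(U,V,1); print('w',np.round(Wd,1),'res',np.std(np.array(V)-np.polyval(k,U)).round(2)); return k
dark=np.clip((100-g)/60,0,1)
kh=line(dark,288,297,lambda u:174.6+(u-286)*.31,4)
grey=np.clip((45-sat)/25,0,1)
ka=line(grey,343,368,lambda u:194+(u-341)*.385,7)
print('handle line',kh,'arm line',ka)
col=np.array([.7287,-.1924]);a=np.radians(117.2)
def pt(d,h,z0=.19):
    r=d if d<.15 else .15+(d-.15)*np.cos(h); return np.r_[col+r*np.array([np.cos(a),np.sin(a)]),z0+(max(d-.15,0))*np.sin(h)]
# vertical bias from arm
pa=[proj(s,pt(d,0)) for d in(.04,.08,.12)]; bias=np.mean([np.polyval(ka,p[0])-p[1] for p in pa]); print('arm bias px',[np.round(np.polyval(ka,p[0])-p[1],2) for p in pa])
for h in np.arange(-.08,.05,.02):
    print(round(h,2),[np.round(np.polyval(kh,p[0])-p[1]-bias,2) for p in(proj(s,pt(.15+d,h)) for d in(.135,.155,.175))])
E
python3 tilt.py side7
```

```text
w [3.4 3.5 4.1 3.9 3.6 4.3 4.5 4.1 3.7 4.1] res 0.18
w [8.  7.5 7.7 8.1 7.8 8.2 7.8 7.8 8.  7.9 8.4 7.9 7.8 7.9 8.1 7.9 7.  7.3
 7.5 7.4 7.6 7.  7.3 7.5 7.  7. ] res 0.12
handle line [ 0.30044821 88.80385729] arm line [ 0.41404822 52.20300748]
arm bias px [np.float64(0.48), np.float64(0.2), np.float64(-0.07)]
-0.08 [np.float64(-1.7), np.float64(-1.68), np.float64(-1.66)]
-0.06 [np.float64(-0.95), np.float64(-0.82), np.float64(-0.7)]
-0.04 [np.float64(-0.2), np.float64(0.04), np.float64(0.26)]
-0.02 [np.float64(0.56), np.float64(0.9), np.float64(1.23)]
0.0 [np.float64(1.31), np.float64(1.76), np.float64(2.19)]
0.02 [np.float64(2.07), np.float64(2.62), np.float64(3.16)]
0.04 [np.float64(2.83), np.float64(3.48), np.float64(4.12)]
```

```bash
python3 -m pendant '[[[0,-0.21,0],[0,0,0]],[[0,-0.21,0],[0,0,0]],[[0,-0.21,0],[0,0,0]],[[0,-0.21,0],[0,0,0]],[[0,-0.21,0],[0,0,0]],[[0,-0.21,0],[0,0,0]],[[0,0,0],[0,0,0]],[[0,0,0.1],[0,0,0]]]' 0
python3 - <<'E'
from h import *
plan((.5871,.0819,.170),-152.7,6)
E
```

```text
time_s: 34.0
eef_pos: [0.5891, 0.0806, 0.2983]
eef_rot: [-180.0, 0.3, -152.9]
ft_force: [-0.0, -0.3, -1.5]
opening: 0.0871
step mm 21.392293115739932 deg 0.059365939650442096
[[[0.001,0.001,0.086],[-0.0,0.002,-0.001]],[[0.001,0.001,0.086],[-0.0,0.002,-0.001]],[[0.001,0.001,0.086],[-0.0,0.002,-0.001]],[[0.001,0.001,0.086],[-0.0,0.002,-0.001]],[[0.001,0.001,0.086],[-0.0,0.002,-0.001]],[[0.001,0.001,0.086],[-0.0,0.002,-0.001]]]
```

```bash
python3 -m pendant '[[[0,0.001,0.083],[0,0,0]],[[0,0,0.083],[0,0,0]],[[0,0,0.083],[0,0,0]],[[0,0,0.083],[0,0,0]],[[0,0,0.083],[0,0,0]],[[0,0,0.08],[0,0,0]],[[0,0,0],[0,0,0]],[[0,0,0],[0,0,0]]]' 0
```

```text
time_s: 35.0
eef_pos: [0.5882, 0.0822, 0.1738]
eef_rot: [-180.0, 0.1, -152.7]
ft_force: [0.0, -0.5, 0.6]
opening: 0.0869
```

```bash
python3 -m pendant '[[[0,0,0.008],[0,0,0]],[[0,0,0.008],[0,0,0]],[[0,0,0],[0,0,0]],[[0,0,0],[0,0,0]],[[0,0,0],[0,0,0]],[[0,0,0],[0,0,0]],[[0,0,0],[0,0,0]],[[0,0,0],[0,0,0]]]' 0; python3 -m pendant '[[[0,0,0],[0,0,0]],[[0,0,0],[0,0,0]],[[0,0,0],[0,0,0]],[[0,0,0],[0,0,0]],[[0,0,0],[0,0,0]],[[0,0,-0.012],[0,0,0]],[[0,0,-0.012],[0,0,0]],[[0,0,0],[0,0,0]]]' 255; python3 -m pendant '[[[0,0,0],[0,0,0]],[[0,0,0],[0,0,0]],[[0,0,0],[0,0,0]],[[0,0,0],[0,0,0]],[[0,0,0],[0,0,0]],[[0,0,0],[0,0,0]],[[0,0,0],[0,0,0]],[[0,0,0],[0,0,0]]]' 255
```

```text
time_s: 36.0
eef_pos: [0.5877, 0.0823, 0.1687]
eef_rot: [180.0, -0.0, -152.7]
ft_force: [0.2, -0.2, 0.1]
opening: 0.087
time_s: 37.0
eef_pos: [0.5878, 0.0822, 0.1752]
eef_rot: [180.0, 0.0, -152.7]
ft_force: [-0.0, 0.5, 1.3]
opening: 0.0151
time_s: 38.0
eef_pos: [0.5878, 0.0822, 0.1747]
eef_rot: [180.0, -0.0, -152.7]
ft_force: [1.1, -0.7, 1.9]
opening: 0.0148
```

```bash
python3 -m pendant '[[[0,0,0],[0,0,0]],[[0,0,0],[0,0,0]],[[0,0,0],[0,0,0]],[[0,0,0],[0,0,0]],[[0,0,-0.1],[0,0,0]],[[0,0,-0.2],[0,0,0]],[[0,0,-0.2],[0,0,0]],[[0,0,-0.1],[0,0,0]]]' 0;  python3 -m pendant '[[[0,0.21,0],[0,0,0]],[[0,0.21,0],[0,0,0]],[[0,0.21,0],[0,0,0]],[[0,0.21,0],[0,0,0]],[[0,0.21,0],[0,0,0]],[[0,0.21,0],[0,0,0]],[[0,0,0],[0,0,0]],[[0,0,0],[0,0,0]]]' 0
python3 - <<'E'
from h import *
t=snap('top','top9');s=snap('side','side9')
sm=cv2.imread('pics/side9.png');im=cv2.imread('pics/top9.png')
C=np.zeros((600,800,3),np.uint8)
C[:360,:800]=cv2.resize(sm[150:213,250:390],(800,360),interpolation=cv2.INTER_CUBIC)
C[360:600,:400]=cv2.resize(im[130:190,255:355],(400,240),interpolation=cv2.INTER_CUBIC)
C[360:600,400:]=cv2.resize(im,(400,300))[60:300]
cv2.imwrite('pics/c9.png',C)
E
python3 tilt.py side9
```

```text
time_s: 39.0
eef_pos: [0.5885, 0.0823, 0.3283]
eef_rot: [-180.0, 0.3, -152.7]
ft_force: [-0.6, 0.1, -0.3]
opening: 0.0841
time_s: 40.0
eef_pos: [0.4433, 0.3622, 0.3247]
eef_rot: [-180.0, -0.0, -152.7]
ft_force: [-0.1, -0.1, -0.3]
opening: 0.087
w [3.2 3.6 4.1 4.  3.6 4.3 4.4 4.  3.8 4.1] res 0.15
w [8.  7.8 7.8 8.  7.6 8.2 7.8 7.6 7.8 7.8 8.4 7.9 7.9 8.2 8.3 8.  7.  7.2
 7.5 7.  7.1 7.  7.4 7.6 7.  7.1] res 0.13
handle line [ 0.29387589 90.75509996] arm line [ 0.41169463 53.0016761 ]
arm bias px [np.float64(0.42), np.float64(0.17), np.float64(-0.08)]
-0.08 [np.float64(-1.68), np.float64(-1.63), np.float64(-1.58)]
-0.06 [np.float64(-0.93), np.float64(-0.77), np.float64(-0.61)]
-0.04 [np.float64(-0.17), np.float64(0.09), np.float64(0.35)]
-0.02 [np.float64(0.58), np.float64(0.95), np.float64(1.31)]
0.0 [np.float64(1.33), np.float64(1.81), np.float64(2.28)]
0.02 [np.float64(2.09), np.float64(2.67), np.float64(3.24)]
0.04 [np.float64(2.85), np.float64(3.53), np.float64(4.21)]
```

```bash
python3 -m pendant '[[[0,-0.21,0],[0,0,0]],[[0,-0.21,0],[0,0,0]],[[0,-0.21,0],[0,0,0]],[[0,-0.21,0],[0,0,0]],[[0,-0.21,0],[0,0,0]],[[0,-0.21,0],[0,0,0]],[[0,0,0],[0,0,0]],[[0,0,0.1],[0,0,0]]]' 0; python3 -m pendant '[[[0,0,0.083],[0,0,0]],[[0,0,0.083],[0,0,0]],[[0,0,0.083],[0,0,0]],[[0,0,0.083],[0,0,0]],[[0,0,0.083],[0,0,0]],[[0,0,0.083],[0,0,0]],[[0,0,0.016],[0,0,0]],[[0,0,0],[0,0,0]]]' 0; python3 -m pendant '[[[0,0,0],[0,0,0]],[[0,0,0],[0,0,0]],[[0,0,0],[0,0,0]],[[0,0,0],[0,0,0]],[[0,0,0],[0,0,0]],[[0,0,0],[0,0,0]],[[0,0,0],[0,0,0]],[[0,0,0],[0,0,0]]]' 255
```

```text
time_s: 41.1
eef_pos: [0.589, 0.0808, 0.3015]
eef_rot: [-180.0, 0.3, -152.9]
ft_force: [-0.6, -0.4, -0.1]
opening: 0.087
time_s: 42.1
eef_pos: [0.5879, 0.0821, 0.1717]
eef_rot: [-180.0, 0.0, -152.8]
ft_force: [-0.1, -0.1, 0.5]
opening: 0.0873
time_s: 43.1
eef_pos: [0.5877, 0.0822, 0.1712]
eef_rot: [180.0, -0.0, -152.7]
ft_force: [-0.5, -0.1, 1.0]
opening: 0.0152
```

Gripped now; raise by about 6.5 mm, read the force, then release.

```bash
python3 -m pendant '[[[0,0,0],[0,0,0]],[[0,0,0],[0,0,0]],[[0,0,-0.009],[0,0,0]],[[0,0,-0.009],[0,0,0]],[[0,0,-0.008],[0,0,0]],[[0,0,0],[0,0,0]],[[0,0,0],[0,0,0]],[[0,0,0],[0,0,0]]]' 255; python3 -m pendant '[[[0,0,0],[0,0,0]],[[0,0,0],[0,0,0]],[[0,0,0],[0,0,0]],[[0,0,0],[0,0,0]],[[0,0,0],[0,0,0]],[[0,0,-0.1],[0,0,0]],[[0,0,-0.24],[0,0,0]],[[0,0,-0.24],[0,0,0]]]' 0;  python3 -m pendant '[[[0,0.21,0],[0,0,0]],[[0,0.21,0],[0,0,0]],[[0,0.21,0],[0,0,0]],[[0,0.21,0],[0,0,0]],[[0,0.21,0],[0,0,0]],[[0,0.21,0],[0,0,0]],[[0,0,0],[0,0,0]],[[0,0,0],[0,0,0]]]' 0
python3 - <<'E'
from h import *
t=snap('top','top10');s=snap('side','side10')
for tag in('top','side'):
    d=np.abs(load(tag+'10')['image'].astype(int)-load(tag+'9')['image'].astype(int)).max(2)>40
    n,l,st,_=cv2.connectedComponentsWithStats(d.astype(np.uint8)); print(tag,[r[:5].tolist() for r in st[1:] if r[4]>12])
E
python3 tilt.py side10
```

```text
time_s: 44.1
eef_pos: [0.5875, 0.0822, 0.1775]
eef_rot: [180.0, -0.0, -152.8]
ft_force: [0.6, -0.1, -4.0]
opening: 0.0153
time_s: 45.1
eef_pos: [0.5875, 0.082, 0.3242]
eef_rot: [180.0, -0.1, -152.7]
ft_force: [2.0, 0.6, 0.9]
opening: 0.0836
time_s: 46.1
eef_pos: [0.4434, 0.3622, 0.3227]
eef_rot: [-180.0, -0.0, -152.7]
ft_force: [1.3, 0.2, -0.1]
opening: 0.087
top [[362, 172, 4, 13, 23], [346, 185, 16, 12, 32], [353, 192, 11, 5, 17]]
side [[286, 171, 14, 6, 27], [286, 175, 13, 6, 23], [300, 177, 7, 6, 13], [317, 408, 14, 8, 22]]
w [4.1 4.  3.9 4.1 4.3 4.7 4.2 4.2 4.  3.7] res 0.06
w [8.  8.  7.9 7.9 7.7 8.2 7.8 7.8 8.  7.8 8.3 8.  7.8 8.  8.2 7.9 7.  7.2
 7.5 7.  7.2 7.  7.3 7.4 7.  7.2] res 0.14
handle line [ 0.38463963 62.36871747] arm line [ 0.4139813  52.18400295]
arm bias px [np.float64(0.44), np.float64(0.16), np.float64(-0.11)]
-0.08 [np.float64(-2.9), np.float64(-3.29), np.float64(-3.68)]
-0.06 [np.float64(-2.15), np.float64(-2.44), np.float64(-2.72)]
-0.04 [np.float64(-1.4), np.float64(-1.58), np.float64(-1.76)]
-0.02 [np.float64(-0.64), np.float64(-0.72), np.float64(-0.8)]
0.0 [np.float64(0.11), np.float64(0.14), np.float64(0.17)]
0.02 [np.float64(0.87), np.float64(1.01), np.float64(1.14)]
0.04 [np.float64(1.63), np.float64(1.87), np.float64(2.11)]
```

Run:
```python
from workcell import hand_in, get_obs
print(get_obs()['time_s'],hand_in())
```

```text
the job is handed in; nothing more can be done
46.2 None
```

The soldering place is set up and the job was handed in at 46.2 s, with the robot clear of everything.

- **Brick:** I put it into the tray one end first, tilted 8°, then rocked it level and pressed it gently to the floor. Contact came at the height expected for fully home (tool tip at 24.7 mm). The pictures show it flat inside the rim, and when the bangle touched down the brick top was at about 43 mm, as it should be. While going in, the brick touched the tray end walls with no more than about 8 N, and I backed it off each time.
- **Bangle:** I gripped it across its outside and set it down gently, with about 6 N of contact. It lies flat in the middle of the brick to within a few millimetres.
- **Magnifier:** I swung it by the handle, about 68°. Measured from two views before the final tilt correction, the lens centre was at (0.628, 0.003). My estimate of the brick centre is (0.628, 0.0035).
- **Tilt:** The first attempt left the handle about 0.04 rad too low. My first correction did nothing, because I raised the arm before the fingers had closed. Repeating it with a firm grip brought the lens level to within about 0.01 rad in the side view.

**What disagreed or went unchecked:**
- An automatic fit of the lens rim ran to its limits, so I did not use it.
- The two cameras differed by 2–4 mm on the brick and by 5–6 mm on the bangle.
- I had used up my 12 pictures by the end, so the last tilt check is by numbers only.
- I did not compare the other bench items before and after, but I noticed no unexpected contact.

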